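# Find the panel key that unlocks the tool chest

## Robot

A 7-joint arm with a two-finger parallel gripper is mounted at the origin on the work surface. World frame = base frame: x ahead of the robot, y to its left, z up, the work surface at z = 0. Lengths are in m, angles in rad, forces in N, time in s.
With the tool pointing down it reaches from about 0.4 to 0.85 m from the base axis. Payload 4.5 kg.
Tool frame: the origin (TCP) lies midway between the tips of the shut fingers; the grasp point (between the pads) lies 19 mm behind it; z points along the fingers, y is the direction in which the jaws open and shut (so a half turn about z gives the same grasp; the last joint's range is limited). The gripper opens to 88 mm and grips with 3 to 60 N. Pads are 18 mm wide; open, the fingers measure 123 mm over their backs; the gripper's body (75 mm by 187 mm) begins 45 mm behind the grasp point.
Start: joints at [-1.119, 0.689, -0.195, 1.565, 0.157, 0.902, -0.215], TCP at [0.254, 0.571, 0.239] pointing down, gripper open.
Joint ranges: [-3.01, 3.01], [-0.46, 2.08], [-1.47, 1.51], [0.13, 2.56], [-1, 4.14], [0.04, 2.09], [-2.66, 2.66]. Speed limits (rad/s): [2.57, 2.57, 3.14, 3.14, 3.14, 3.14, 3.14].

## Interface

Orientations are given as a unit quaternion [x, y, z, w].
In Python, from plant import get_state, snapshot, finish_job, find_in gives the robot as it stands.
- The arm moves only by the shell command python3 -m creep 'ROWS' [OPENING] [FORCE]. ROWS is JSON, one flat list of numbers, 6 for each row, row after row: the shift along the tool's x, y, z in mm, then the turn, a rotation vector about the tool's x, y, z in degrees. In form: [tx, ty, tz, wx, wy, wz, tx, ty, tz, wx, wy, wz, ...]. A call has 1 to 5 rows; each row shifts and turns the pose as measured when the row begins, along the tool's axes as they then stand; what a row does not reach is not made up. A row lasts 1/12 s, in which the tool goes at most 41.7 mm and 7.16 degrees, less where a joint would pass 70% of its speed; a pose out of reach is approached as far as the arm can. A call is refused whole if a number of a shift passes 41.7 or a number of a turn 7.16, either way. A call with a gripper value outside its range is refused whole. OPENING is the finger opening in mm, from 0 to 88.1, set as the call begins (- or left out, the last holds). The fingers move at their own pace and stop on an object; FORCE is the grip in N (left out, the last holds). Time passes only in rows, so rows that do not move let the fingers close. It gives the time, the measured TCP pose, the force and the opening at its end, in the units of the state.
- get_state(): the state, without advancing time (a new reading comes with each control period).
- snapshot(name): name is "side" or "top" or "wrist"; returns a dict with "color" (420x560x3 uint8, red, green, blue), "intrinsics" (3x3 intrinsics, pixels), "extrinsics" (4x4, takes a point from world to camera coordinates). Camera axes: x right, y down, z forward; pixel columns grow to the right and rows downward; lengths in m; the calibration is good to about 2 mm. A picture is of the moment at which its call begins. There is no depth.
- finish_job(): hands the job in, once; it reports no verdict.
Trained networks look in the newest picture that a camera, given by its name, has taken for a name from the list of things; names that differ only in an ending like _2 or _b are one class to them, and where a whole thing is asked for, a point or a joint stands for the part that bears it (a point fixed in the world has none). Each returns a list of dicts, best first, with "score" (0 to 1); they miss things now and then, are a little off and sometimes report something else, mostly with a low value. They report only what shows in the picture. A call takes as long as a camera call. They do not tell look-alikes from the thing itself.
- find_in(thing, camera): "xy" ([column, row] in pixels, amid what is visible of it).
The state is a dict: "clock": time; "q": joint angles; "qd": joint speeds; "joint_torque": joint torques, N m; "tool_pos": TCP position; "eef_rot": TCP orientation; "contact_force": force on the tool from outside, world axes, zero at the start; "moment": the same for the moment, N m; "opening": opening from 0.0 (shut) to 1.0 (fully open).
Only numpy, scipy, OpenCV 4.12 (cv2) and the standard library are available. Lean on these libraries where they do the work, as an engineer would, in place of code of your own. Each camera call takes 0.05 s, during which the arm holds its last target.

## Task

The tool chest is locked and its key has got mixed up with two others in the wooden key stand. Try the keys in the chest's cam lock until you find the one that turns it, without forcing a key that binds; turn that one fully to unlocked, then draw it out and put it in the empty tin; the keys that do not work must stand in the slots of the key stand again. Keep the tin upright and leave the other things on the table where they are.

Things in the scene. Friction and masses are not known exactly. Their poses are not given: they have to be found in the camera images.
- lock (a point): Centre of the face of the cam lock in the chest's lid: level, 33 dia, 112 above the table, 2 above the lid. z up. The keyway, a dark slot 22 long and 6.1 wide in a round steel plug, lies along this point's y while locked, along x when unlocked; -x points to the chest's front edge, 40 away. A key goes straight down, blade along the slot, until its collar sits on the face, 33 deep.
- chest: Grey steel tool chest, fixed, but place and yaw vary: 220 (x) x 320 (y), lid top 110 high, a folded carrying handle on the lid behind the lock, up to 15 above the lid. Origin: centre of its underside; the lock is at x = -70, y = 0. All three keys go fully in; inside is one of three unseen ward sets (ward_a, b, c) that lets one key turn and stops the others about 0.2 rad from straight.
- cam (a joint): Turn of the lock's plug and cam, rad: 0 = locked, 1.571 (a quarter turn clockwise seen from above) = unlocked, hard stops at both ends. It takes about 0.04 N m and stays where it is left. A bound key must not be twisted with more than about 0.5 N m. Only a key pushed fully home turns it; a key comes out only at 0 or 1.571. A key has up to 0.15 rad of play in the plug.
- key_a_mid (a point): Middle (half-way up, on the axis) of key a: loose cast panel key, 73 tall, 115 g, standing upright, blade down, in a slot of the stand (which slot varies). z towards its bow, x through its thickness, y along its width; the same turned half round. Tip 36.5 below this point. From the tip up: blade 0-27 (20 wide, 4.5 thick, last 3.7 tapered to 15 x 2.5), neck 7 dia to 33, collar 15 dia 33-37, stem to 49, T-shaped bow 49-73.
- key_b_mid (a point): Middle of key b, the same outside as key a. The keys differ only in the height of the notch cut in both edges of the blade, hidden while they stand in the slots. Which key fits the lock varies from one time to the next and does not follow from its name, its slot or its notch: it must be tried.
- key_c_mid (a point): Middle of key c, the same outside as key a. To grip any key: its flat bow is a bar 10 thick (along x), 54 wide (y) and 24 high, its centre 24.5 above this point. The collar's underside, 3.5 below this point, is the stop that rests on the lock face or on the stand.
- stand: Wooden key stand, a fixed block 62 (x) x 214 (y) x 48 high; origin at the centre of its underside, z up. Three slots in its top at y = -72, 0 and +72, each 24 long (y) and 9 wide (x), 38 deep, with a small chamfer. A standing key rests with its collar on the block's top, its tip 15 above the table, its middle 51.5 above the table and its bow 64 to 88 above the table.
- tin_mid (a point): Middle of the empty open tin (half-way up, on its axis): a loose plain metal pot with a closed bottom, 74 dia at the rim, 64 high, wall 3, floor about 5 thick, 120 g. z up.
- tape_mid (a point): Bystander: centre of a roll of tape lying flat, 72 dia, 20 high.
- knob_1_mid (a point): Bystander: middle of a black lid knob, 42 dia, 34 high, standing.
- knob_2_mid (a point): Bystander: middle of a black lid knob, 42 dia, 34 high, standing.
- snips_mid (a point): Bystander: pivot of a pair of tin snips with red grips, lying flat, 215 long along x, 14 high.
- driver_mid (a point): Bystander: middle of a pen-shaped cordless driver, lying along its x, 220 long, 38 thick.
- screwdriver_grip (a point): Bystander: middle of the handle of a screwdriver lying on the table.
There are look-alikes about, which are no part of the job. What is shaped like the part that bears tin_mid but green is not meant.

How it is judged:
On the way:
1. a key, fully home in the lock, has turned it to unlocked (beyond 1.3 rad) (((horizontal distance between key_a_mid and lock below 0.004 m and z of key_a_mid in the frame of lock between 0.001 and 0.006 m and value of joint cam above 1.3 rad) or (horizontal distance between key_b_mid and lock below 0.004 m and z of key_b_mid in the frame of lock between 0.001 and 0.006 m and value of joint cam above 1.3 rad) or (horizontal distance between key_c_mid and lock below 0.004 m and z of key_c_mid in the frame of lock between 0.001 and 0.006 m and value of joint cam above 1.3 rad))), for 0.1 s.
At the end, for the whole second after the job is handed in: The lock is unlocked (cam beyond 1.3 rad); one key, the one that turned it, rests in the upright tin (its middle within 36 mm of the tin's axis and below the rim); the other two stand in slots of the key stand, collars down on the block (tilt under 0.2 rad); the keys and the tin are at rest (value of joint cam above 1.3 rad and angle between tin_mid's own z axis and vertical below 0.1 rad and linear speed of each of tin, key_a, key_b, key_c below 0.03 m/s and ((horizontal distance between key_a_mid and tin_mid below 0.036 m and z of key_a_mid in the frame of tin_mid between -0.032 and 0.03 m and x of key_b_mid in the frame of stand between -0.008 and 0.008 m and y of key_b_mid in the frame of stand between -0.095 and 0.095 m and z of key_b_mid in the frame of stand between 0.043 and 0.057 m and angle between each of key_b_mid, key_c_mid's own z axis and vertical below 0.2 rad and x of key_c_mid in the frame of stand between -0.008 and 0.008 m and y of key_c_mid in the frame of stand between -0.095 and 0.095 m and z of key_c_mid in the frame of stand between 0.043 and 0.057 m) or (horizontal distance between key_b_mid and tin_mid below 0.036 m and z of key_b_mid in the frame of tin_mid between -0.032 and 0.03 m and x of key_a_mid in the frame of stand between -0.008 and 0.008 m and y of key_a_mid in the frame of stand between -0.095 and 0.095 m and z of key_a_mid in the frame of stand between 0.043 and 0.057 m and angle between each of key_a_mid, key_c_mid's own z axis and vertical below 0.2 rad and x of key_c_mid in the frame of stand between -0.008 and 0.008 m and y of key_c_mid in the frame of stand between -0.095 and 0.095 m and z of key_c_mid in the frame of stand between 0.043 and 0.057 m) or (horizontal distance between key_c_mid and tin_mid below 0.036 m and z of key_c_mid in the frame of tin_mid between -0.032 and 0.03 m and x of key_a_mid in the frame of stand between -0.008 and 0.008 m and y of key_a_mid in the frame of stand between -0.095 and 0.095 m and z of key_a_mid in the frame of stand between 0.043 and 0.057 m and angle between each of key_a_mid, key_b_mid's own z axis and vertical below 0.2 rad and x of key_b_mid in the frame of stand between -0.008 and 0.008 m and y of key_b_mid in the frame of stand between -0.095 and 0.095 m and z of key_b_mid in the frame of stand between 0.043 and 0.057 m))); the robot touches nothing.
It fails at once if the key that works is put back among the others in the stand once the lock is open (value of joint cam above 1.3 rad and x of key_a_mid in the frame of stand between -0.008 and 0.008 m and y of key_a_mid in the frame of stand between -0.095 and 0.095 m and z of key_a_mid in the frame of stand between 0.043 and 0.057 m and angle between each of key_a_mid, key_b_mid, key_c_mid's own z axis and vertical below 0.2 rad and x of key_b_mid in the frame of stand between -0.008 and 0.008 m and y of key_b_mid in the frame of stand between -0.095 and 0.095 m and z of key_b_mid in the frame of stand between 0.043 and 0.057 m and x of key_c_mid in the frame of stand between -0.008 and 0.008 m and y of key_c_mid in the frame of stand between -0.095 and 0.095 m and z of key_c_mid in the frame of stand between 0.043 and 0.057 m).
It fails at once if a key that binds in the lock is forced (contact force between any of key_a, key_b, key_c and ward_a above 150 N or contact force between any of key_a, key_b, key_c and ward_b above 150 N or contact force between any of key_a, key_b, key_c and ward_c above 150 N).
It fails at once if the tin is tipped over (angle between tin_mid's own z axis and vertical above 0.7 rad).
It fails at once if a bystander (tape, knob, snips, driver, screwdriver) is moved by more than 40 mm (distance of any of tape_mid, knob_1_mid, knob_2_mid, snips_mid, driver_mid, screwdriver_grip from where it was at the start of the episode above 0.04 m).
It also fails if it takes over 72 s, if anything falls off the work surface, if the arm or the gripper's body presses on something with over 40 N, if the wrist force passes 120 N, or if a joint passes its speed limit or range.

## Working session

There is one attempt and no reset: what is moved stays moved. The work goes in short steps, Python scripts to look and compute and a shell command to move; the robot and the scene stay as the last step left them, time stands still between calls to the robot, and variables do not carry over. Pictures are saved under pics/ and viewed, and the job is handed in when it is done.

```bash
ls; mkdir -p pics; cat > h.py <<'E'
import numpy as np, cv2, json
from plant import get_state, snapshot, finish_job, find_in
from scipy.spatial.transform import Rotation as R
def save(name, fn, scale=1.4):
    s=snapshot(name); im=cv2.cvtColor(s["color"],cv2.COLOR_RGB2BGR)
    cv2.imwrite("pics/"+fn,im); np.savez("pics/"+fn[:-4]+".npz",color=s["color"],K=s["intrinsics"],E=s["extrinsics"])
    return s
def ray(K,E,uv,z):
    K=np.array(K);E=np.array(E)
    d=np.linalg.inv(K)@np.array([uv[0],uv[1],1.]); Rm=E[:3,:3];t=E[:3,3]
    c=-Rm.T@t; d=Rm.T@d
    return c+d*(z-c[2])/d[2]
def proj(K,E,p):
    p=np.asarray(p); c=np.array(E)[:3,:3]@p+np.array(E)[:3,3]; q=np.array(K)@c; return q[:2]/q[2]
E
python3 - <<'E'
from h import *
for n in ["side","top","wrist"]:
    s=save(n,n+"0.png"); print(n,s["intrinsics"],s["extrinsics"])
print(get_state())
E
```

```text
pics
side [[507.04363411   0.         283.58498169]
 [  0.         507.04363411 207.21765314]
 [  0.           0.           1.        ]] [[ 0.78894933 -0.61443572  0.00526283 -0.38894282]
 [-0.43609418 -0.56594757 -0.69966078  0.38781662]
 [ 0.43287506  0.54970182 -0.7144558   1.21878269]
 [ 0.          0.          0.          1.        ]]
top [[386.66903537   0.         275.30732235]
 [  0.         386.66903537 211.26841799]
 [  0.           0.           1.        ]] [[-3.17950865e-02 -9.99494170e-01 -6.90574968e-04  1.25548088e-01]
 [-9.71236898e-01  3.10593035e-02 -2.36080933e-01  5.71512808e-01]
 [ 2.35982964e-01 -6.83550179e-03 -9.71733151e-01  9.89644987e-01]
 [ 0.00000000e+00  0.00000000e+00  0.00000000e+00  1.00000000e+00]]
wrist [[317.3278068    0.         282.69289553]
 [  0.         317.3278068  212.96016337]
 [  0.           0.           1.        ]] [[ 4.05138183e-01  9.14254985e-01 -9.35642999e-04 -6.26230935e-01]
 [ 8.75291333e-01 -3.87576045e-01  2.89222909e-01 -4.11034987e-02]
 [ 2.64060853e-01 -1.17994204e-01 -9.57261319e-01  3.90737032e-01]
 [ 0.00000000e+00  0.00000000e+00  0.00000000e+00  1.00000000e+00]]
{'clock': 0.15, 'q': array([-1.11920025,  0.68975456, -0.1945838 ,  1.56604819,  0.15729357,
        0.90255744, -0.21508197]), 'qd': array([-9.77799391e-04, -2.92750558e-03, -1.69273824e-03, -2.53984797e-03,
       -8.92556378e-04, -1.45053142e-03,  6.06119927e-05]), 'joint_torque': array([-1.58380972e-03, -5.27864635e+01, -1.26875013e+00, -1.53586775e+01,
       -5.25616924e-02,  3.86132931e-03,  1.06957852e-04]), 'tool_pos': array([0.25340663, 0.57080888, 0.23813385]), 'eef_rot': array([ 2.07325264e-01,  9.78271824e-01, -6.79147944e-04, -1.07863636e-04]), 'contact_force': array([-0.05791828, -0.28473341, -0.11149184]), 'moment': array([ 0.02145658,  0.00362493, -0.02799257]), 'opening': 1.0007069019245125}
```

View pics/top0.png

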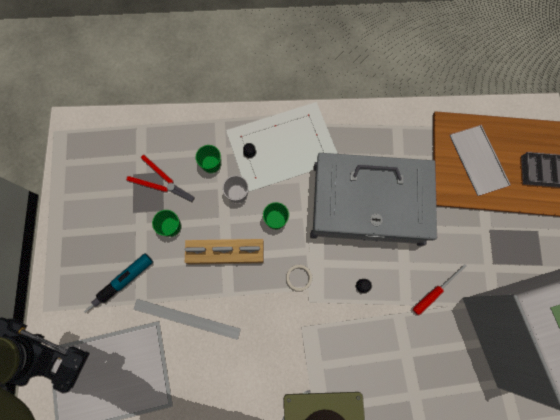

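View pics/side0.png

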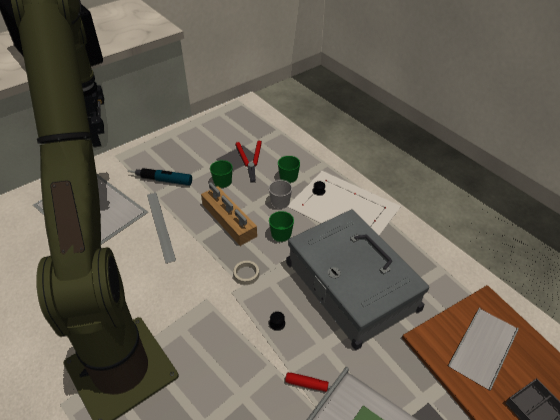

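View pics/wrist0.png

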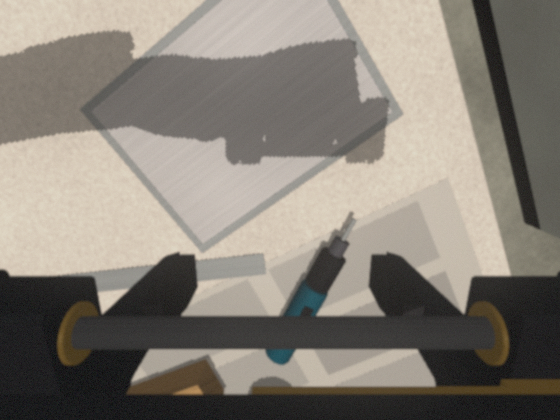

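```bash
python3 - <<'E'
from h import *
for cam in ["top","side"]:
    d=np.load(f"pics/{cam}0.npz");K,E=d["K"],d["E"]
    zs={"key_a_mid":0.076,"stand":0.048,"tin_mid":0.032,"lock":0.112,"chest":0.08}
    for t,z in zs.items():
        for r in find_in(t,cam)[:4]:
            print(cam,t,round(r["score"],2),np.round(r["xy"],1),np.round(ray(K,E,r["xy"],z),4))
    im=cv2.cvtColor(d["color"],cv2.COLOR_RGB2BGR)
    box=(175,225,100,50) if cam=="top" else (195,175,80,75)
    box2=(300,140,145,115) if cam=="top" else (280,205,150,145)
    for i,b in enumerate([box,box2]):
        x,y,w,h=b; c=im[y:y+h,x:x+w]; f=min(800/w,600/h); f=int(f)
        cv2.imwrite(f"pics/{cam}_c{i}.png",cv2.resize(c,None,fx=f,fy=f,interpolation=cv2.INTER_CUBIC)); print(cam,i,b,f)
E
```

```text
top key_a_mid 0.68 [251.5 247.4] [0.4767 0.1737 0.076 ]
top stand 0.92 [225.7 254.8] [0.4629 0.2457 0.048 ]
top stand 0.73 [233.8 190.7] [0.6438 0.2225 0.048 ]
top tin_mid 0.86 [166.  228.3] [0.5448 0.4149 0.032 ]
top tin_mid 0.64 [273.9 218.2] [0.5641 0.1116 0.032 ]
top tin_mid 0.61 [210.2 158.1] [0.7505 0.2927 0.032 ]
top lock 0.61 [375.1 201.3] [ 0.5833 -0.1563  0.112 ]
top chest 0.81 [375.4 197.7] [ 0.6018 -0.1668  0.08  ]
top chest 0.41 [362.5 285.4] [ 0.3681 -0.1117  0.08  ]
top chest 0.27 [245.8 149.6] [0.7536 0.1847 0.08  ]
top 0 (175, 225, 100, 50) 8
top 1 (300, 140, 145, 115) 5
side stand 0.81 [228.  219.4] [0.4515 0.2144 0.048 ]
side tin_mid 0.7 [280.2 192.3] [0.6543 0.2248 0.032 ]
side tin_mid 0.69 [287.6 166.5] [0.7495 0.3079 0.032 ]
side tin_mid 0.66 [220.1 171.6] [0.5575 0.4234 0.032 ]
side tin_mid 0.59 [283.7 225.5] [0.5759 0.1062 0.032 ]
side lock 0.69 [354.6 275.4] [ 0.5678 -0.1943  0.112 ]
side chest 0.7 [354.7 274.8] [ 0.5885 -0.1777  0.08  ]
side 0 (195, 175, 80, 75) 8
side 1 (280, 205, 150, 145) 4
```

View pics/top_c0.png

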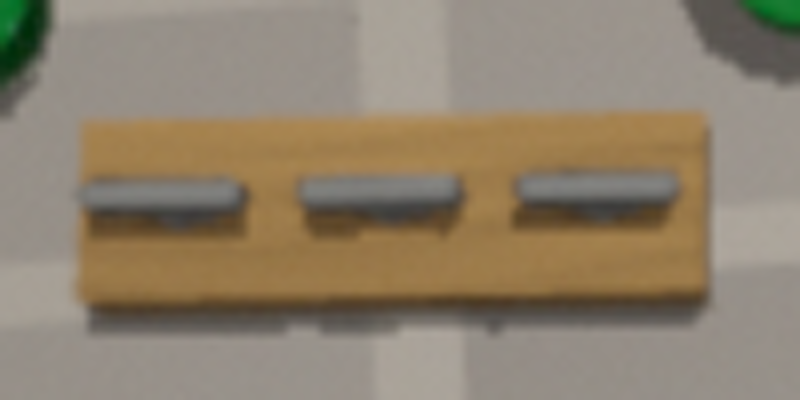

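View pics/side_c0.png

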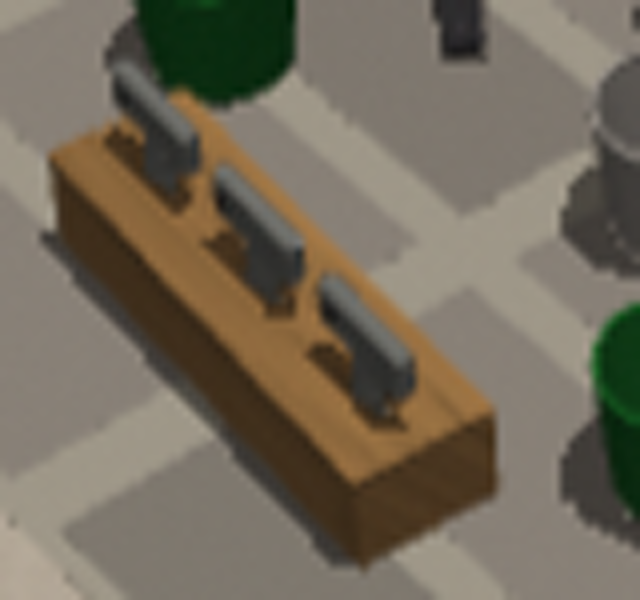

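View pics/top_c1.png

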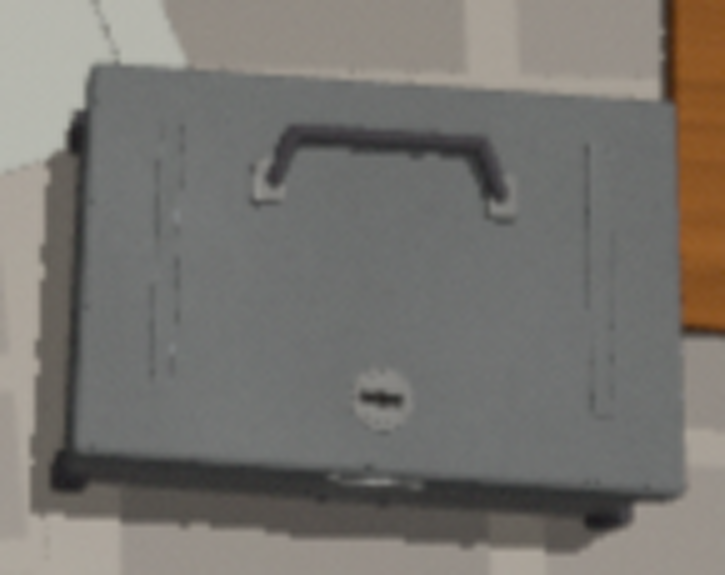

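View pics/side_c1.png

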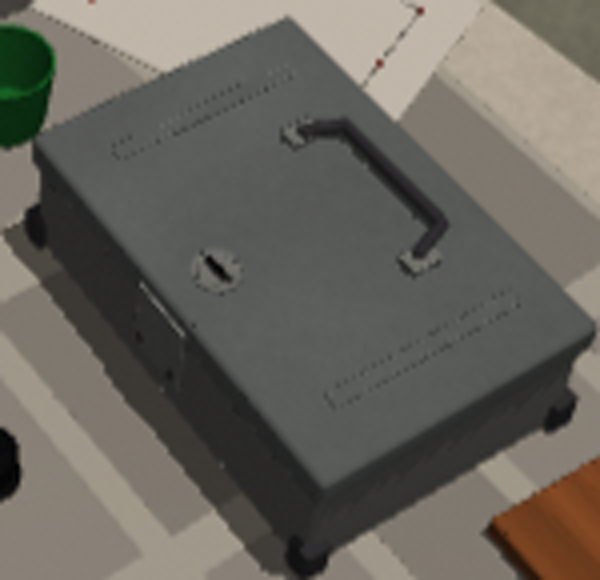

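```bash
cat >> h.py <<'E'
def crop2px(c,box,f): return [(c[0]+.5)/f-.5+box[0],(c[1]+.5)/f-.5+box[1]]
def tri(obs):
    from scipy.optimize import least_squares
    f=lambda p: np.concatenate([proj(K,E,p)-np.array(uv) for K,E,uv in obs])
    r=least_squares(f,[.5,0,.1]); return r.x, r.fun
E
python3 - <<'E'
from h import *
T=np.load("pics/top0.npz");S=np.load("pics/side0.npz")
def t(c,box,f,z): return np.round(ray(T["K"],T["E"],crop2px(c,box,f),z),4)
def s(c,box,f,z): return np.round(ray(S["K"],S["E"],crop2px(c,box,f),z),4)
tb=(300,140,145,115)
print("lock",t((382,399),tb,5,.112),s((216,270),(280,205,150,145),4,.112))
print("lid", [t(c,tb,5,.11) for c in [(93,65),(677,103),(687,497),(78,452)]])
print("lid s", [s(c,(280,205,150,145),4,.11) for c in [(287,17),(595,330),(325,490),(35,145)]])
b=(175,225,100,50)
print("stand",[t(c,b,8,.048) for c in [(82,122),(706,112),(708,297),(80,303)]])
b2=(195,175,80,75)
print("stand s",[s(c,b2,8,.048) for c in [(185,90),(495,410),(357,485),(50,155)]])
print("bows ends t",[t(c,b,8,.088) for c in [(80,190),(242,190),(300,186),(460,186),(517,182),(678,182)]])
for n,c in [("top",(236,189))]: print("tin",ray(T["K"],T["E"],c,.05), ray(S["K"],S["E"],(280.5,189),.05))
E
```

```text
lock [ 0.5345 -0.1541  0.112 ] [ 0.5328 -0.1543  0.112 ]
lid [array([ 0.7259, -0.0146,  0.11  ]), array([ 0.6938, -0.3299,  0.11  ]), array([ 0.4782, -0.3071,  0.11  ]), array([0.5118, 0.0057, 0.11  ])]
lid s [array([ 0.7239, -0.0169,  0.11  ]), array([ 0.6889, -0.3314,  0.11  ]), array([ 0.4778, -0.3104,  0.11  ]), array([ 0.5076, -0.0013,  0.11  ])]
stand [array([0.5076, 0.3577, 0.048 ]), array([0.5043, 0.1438, 0.048 ]), array([0.441 , 0.1447, 0.048 ]), array([0.4457, 0.3569, 0.048 ])]
stand s [array([0.506 , 0.3553, 0.048 ]), array([0.5031, 0.1423, 0.048 ]), array([0.4426, 0.1431, 0.048 ]), array([0.4446, 0.3561, 0.048 ])]
bows ends t [array([0.4781, 0.3486, 0.088 ]), array([0.4764, 0.2955, 0.088 ]), array([0.4771, 0.2764, 0.088 ]), array([0.4755, 0.224 , 0.088 ]), array([0.4762, 0.2053, 0.088 ]), array([0.4745, 0.1525, 0.088 ])]
tin [0.64797485 0.21607911 0.05      ] [0.65272103 0.22124563 0.05      ]
```

```bash
cat >> h.py <<'E'
def Rdown(yaw):  # yaw (deg) of tool y from world x, tool z down
    a=np.radians(yaw); y=np.array([np.cos(a),np.sin(a),0]); z=np.array([0,0,-1.]); x=np.cross(y,z)
    return R.from_matrix(np.column_stack([x,y,z]))
def pose():
    s=get_state(); r=R.from_quat(s["eef_rot"]); m=r.as_matrix(); return s,np.array(s["tool_pos"]),r
def info():
    s,p,r=pose(); y=r.as_matrix()[:,1]; z=r.as_matrix()[:,2]
    print("t %.2f pos %s yaw %.2f tilt %s F %s M %s op %.1fmm"%(s["clock"],np.round(p,4),np.degrees(np.arctan2(y[1],y[0])),np.round(z[:2],4),np.round(s["contact_force"],1),np.round(s["moment"],2),s["opening"]*88.1))
def plan(target,yaw,n=None,smax=40.,rmax=6.9):
    s,p,r=pose(); target=np.array(target,float); rd=Rdown(yaw)
    rv=(r.inv()*rd).as_rotvec(); d=target-p
    k=int(max(np.ceil(np.linalg.norm(d)*1e3/smax),np.ceil(np.degrees(np.linalg.norm(rv))/rmax),1)) if n is None else n
    rows=[]
    for i in range(k):
        ri=r*R.from_rotvec(rv*i/k)
        rows.append(np.concatenate([ri.inv().apply(d/k*1e3),np.degrees(rv/k)]))
    info(); print("n",k)
    for i in range(0,k,5): print([ [float(round(v,1)) for v in q] for q in rows[i:i+5]])
E
python3 -c "
from h import *
plan([.4735,.178,.17],-0.8)"
```

```text
t 0.65 pos [0.2536 0.5713 0.2388] yaw 66.06 tilt [0.     0.0001] F [ 0.2 -0.4 -0.5] M [ 0.   -0.   -0.04] op 88.4mm
n 12
[[-30.0, -22.5, 5.7, 0.0, -0.0, 5.6], [-32.1, -19.5, 5.7, 0.0, -0.0, 5.6], [-33.8, -16.3, 5.7, 0.0, -0.0, 5.6], [-35.3, -12.9, 5.7, 0.0, -0.0, 5.6], [-36.3, -9.4, 5.7, 0.0, -0.0, 5.6]]
[[-37.1, -5.9, 5.7, 0.0, -0.0, 5.6], [-37.5, -2.2, 5.7, 0.0, -0.0, 5.6], [-37.5, 1.4, 5.7, 0.0, -0.0, 5.6], [-37.2, 5.0, 5.7, 0.0, -0.0, 5.6], [-36.5, 8.6, 5.7, 0.0, -0.0, 5.6]]
[[-35.5, 12.1, 5.7, 0.0, -0.0, 5.6], [-34.2, 15.5, 5.7, 0.0, -0.0, 5.6]]
```

```bash
python3 -m creep '[-30,-22.5,5.7,0,0,5.6,-32,-19.5,5.7,0,0,5.6,-34,-16,5.7,0,0,5.6,-35,-13,5.7,0,0,5.6,-36,-9.5,5.7,0,0,5.6]' 60 25
python3 -c "
from h import *
plan([.4735,.178,.17],-0.8)"
```

```text
clock: 1.07
tool_pos: [0.3397, 0.4145, 0.2093]
eef_rot: [0.439, 0.898, 0.006, -0.005]
contact_force: [1.9, -0.5, -0.1]
opening: 0.685
t 1.07 pos [0.3397 0.4145 0.2093] yaw 37.92 tilt [-0.003   0.0159] F [ 1.9 -0.5 -0.1] M [-0.06 -0.   -0.01] op 60.3mm
n 7
[[-38.5, -5.7, 5.0, 0.0, -0.1, 5.5], [-38.8, -2.0, 5.1, 0.0, -0.1, 5.5], [-38.8, 1.8, 5.2, 0.0, -0.1, 5.5], [-38.5, 5.5, 5.3, 0.0, -0.1, 5.5], [-37.8, 9.2, 5.4, 0.0, -0.1, 5.5]]
[[-36.7, 12.8, 5.5, 0.0, -0.1, 5.5], [-35.3, 16.3, 5.5, 0.0, -0.1, 5.5]]
```

```bash
python3 -m creep '[-38,-5.7,5,0,0,5.5,-38.5,-2,5,0,0,5.5,-38.5,1.8,5,0,0,5.5,-38,5.5,5,0,0,5.5,-37.5,9,5,0,0,5.5]' >/dev/null; python3 -m creep '[-36,13,5,0,0,5.5,-25,12,3,0,0,5.5,0,0,0,0,0,0]'
python3 - <<'E'
from h import *
plan([.4735,.178,.17],-0.8)
for n in ["top","wrist","side"]: save(n,n+"1.png")
E
```

```text
clock: 1.73
tool_pos: [0.474, 0.1703, 0.1719]
eef_rot: [0.727, 0.686, 0.006, -0.004]
contact_force: [0.1, 0.0, -0.6]
opening: 0.679
t 1.73 pos [0.474  0.1703 0.1719] yaw -3.34 tilt [0.0042 0.0142] F [ 0.1  0.  -0.6] M [-0.04  0.02 -0.02] op 59.9mm
n 1
[[7.6, -0.9, 2.0, 0.2, -0.8, -2.5]]
```

View pics/wrist1.png

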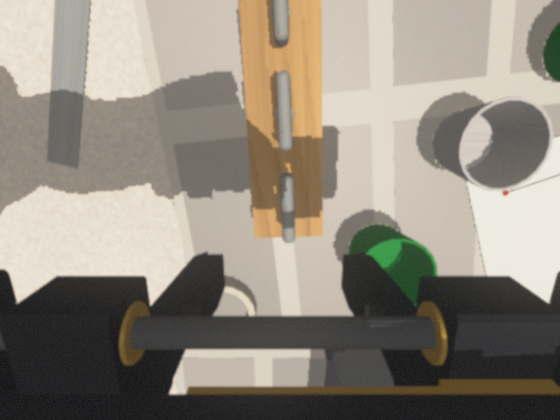

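View pics/side1.png

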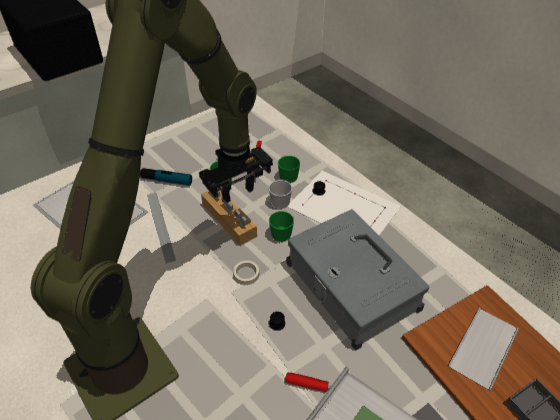

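```bash
python3 - <<'E'
from h import *
W=np.load("pics/wrist1.npz");K,E=W["K"],W["E"]
print("TCP px",proj(K,E,[.474,.1703,.1719]))
Em=E[:3,:3]; print("cam pos",-Em.T@E[:3,3])
for uv in [(283,75),(286,148),(285,176),(290,240),(276,-2),(281,42)]: print(uv,np.round(ray(K,E,uv,.088),4))
for uv in [(256,236),(322,234),(240,0),(322,0)]: print(uv,np.round(ray(K,E,uv,.048),4))
for i in (-72,0,72): print(i,proj(K,E,[.4745-.014*i/1e3*-1,.25+i/1e3,.088]))
b=(230,0,100,250); im=cv2.cvtColor(W["color"],cv2.COLOR_RGB2BGR)[0:250,200:360]; cv2.imwrite("pics/w1c.png",cv2.resize(im,None,fx=2.4,fy=2.4,interpolation=cv2.INTER_CUBIC))
E
```

```text
TCP px [282.90266234 276.53542385]
cam pos [0.47743096 0.24654585 0.32055091]
(283, 75) [0.4799 0.2777 0.088 ]
(286, 148) [0.4796 0.229  0.088 ]
(285, 176) [0.4778 0.2088 0.088 ]
(290, 240) [0.4792 0.1584 0.088 ]
(276, -2) [0.4778 0.3234 0.088 ]
(281, 42) [0.4797 0.2979 0.088 ]
(256, 236) [0.4488 0.1487 0.048 ]
(322, 234) [0.5089 0.1475 0.048 ]
(240, 0) [0.4509 0.3367 0.048 ]
(322, 0) [0.5123 0.3335 0.048 ]
-72 [281.32867654 216.28764918]
0 [277.30926743 117.99696436]
72 [272.51197093   0.68381068]
```

View pics/w1c.png

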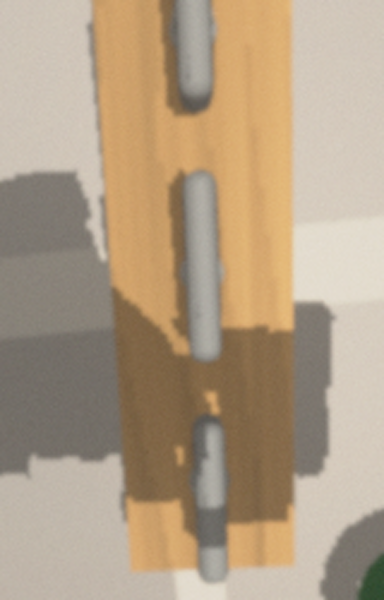

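```bash
python3 - <<'E'
from h import *
plan([.4745,.178,.12],-0.8)
W=np.load("pics/wrist1.npz");E=W["E"]; s,p,r=pose()
Em=E[:3,:3]; c=-Em.T@E[:3,3]; print("cam in tool",r.inv().apply(c-p)); print(np.round((r.as_matrix().T@Em.T),4))
E
```

```text
t 1.88 pos [0.4708 0.1778 0.1723] yaw -2.48 tilt [0.0018 0.019 ] F [-0.1  0.3  0.2] M [-0.05  0.12  0.02] op 59.9mm
n 2
[[-0.3, 1.8, 26.1, 0.0, -0.5, -0.8], [-0.1, 1.8, 26.1, 0.0, -0.5, -0.8]]
cam in tool [ 0.07180359  0.00379441 -0.14695111]
[[-8.700e-03 -9.566e-01 -2.914e-01]
 [ 1.000e+00 -8.900e-03 -5.000e-04]
 [-2.100e-03 -2.914e-01  9.566e-01]]
```

```bash
python3 -m creep '[0,2.5,26,0,-0.6,-0.8,0,1.2,20,0,-0.5,-0.8,0,0,0,0,0,0,0,0,0,0,0,0]'
python3 - <<'E'
from h import *
info()
for n in ["wrist","top","side"]: s=save(n,n+"2.png")
info()
W=np.load("pics/wrist2.npz")
im=cv2.cvtColor(W["color"],cv2.COLOR_RGB2BGR)[100:400,150:430]; cv2.imwrite("pics/w2c.png",cv2.resize(im,None,fx=2,fy=2,interpolation=cv2.INTER_CUBIC))
E
```

```text
clock: 2.22
tool_pos: [0.473, 0.1881, 0.1269]
eef_rot: [0.706, 0.708, 0.004, -0.001]
contact_force: [0.4, 0.1, -1.0]
opening: 0.68
t 2.22 pos [0.473  0.1881 0.1269] yaw 0.12 tilt [0.0035 0.0074] F [ 0.4  0.1 -1. ] M [-0.05  0.03  0.01] op 59.9mm
t 2.37 pos [0.4738 0.1872 0.1278] yaw 0.00 tilt [0.0055 0.0075] F [-0.3  0.1 -0.3] M [-0.11  0.1   0.02] op 60.2mm
```

View pics/w2c.png

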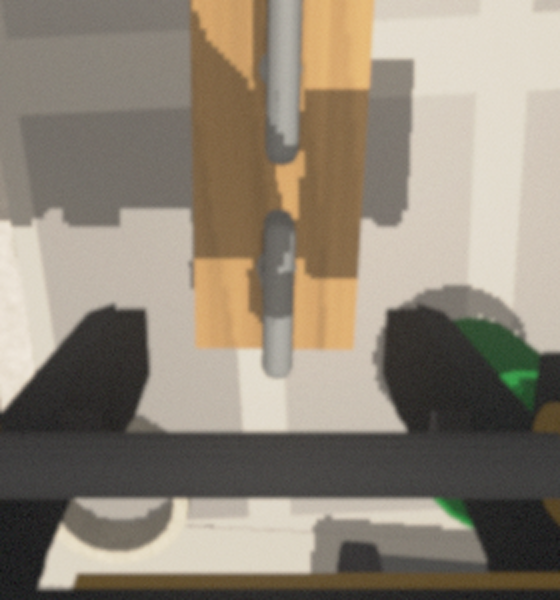

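```bash
python3 - <<'E'
from h import *
W=np.load("pics/wrist2.npz");K,E=W["K"],W["E"]
f=lambda c:(c[0]/2+150-.25,c[1]/2+100-.25)
for c in [(278,211),(277,377),(281,163)]: print(np.round(ray(K,E,f(c),.088),4),np.round(ray(K,E,f(c),.083),4))
for c in [(196,349),(355,350),(190,0),(372,0)]: print(np.round(ray(K,E,f(c),.048),4))
info()
im=cv2.imread("pics/top2.png")[190:290,170:290]; cv2.imwrite("pics/t2c.png",cv2.resize(im,None,fx=6,fy=6,interpolation=cv2.INTER_CUBIC))
E
```

```text
[0.4781 0.2132 0.088 ] [0.4782 0.2119 0.083 ]
[0.4782 0.1566 0.088 ] [0.4783 0.1538 0.083 ]
[0.4789 0.228  0.088 ] [0.479  0.2271 0.083 ]
[0.4472 0.1462 0.048 ]
[0.51   0.1458 0.048 ]
[0.4488 0.2761 0.048 ]
[0.5102 0.2763 0.048 ]
t 2.37 pos [0.4738 0.1872 0.1278] yaw 0.00 tilt [0.0055 0.0075] F [-0.3  0.1 -0.3] M [-0.11  0.1   0.02] op 60.2mm
```

View pics/t2c.png

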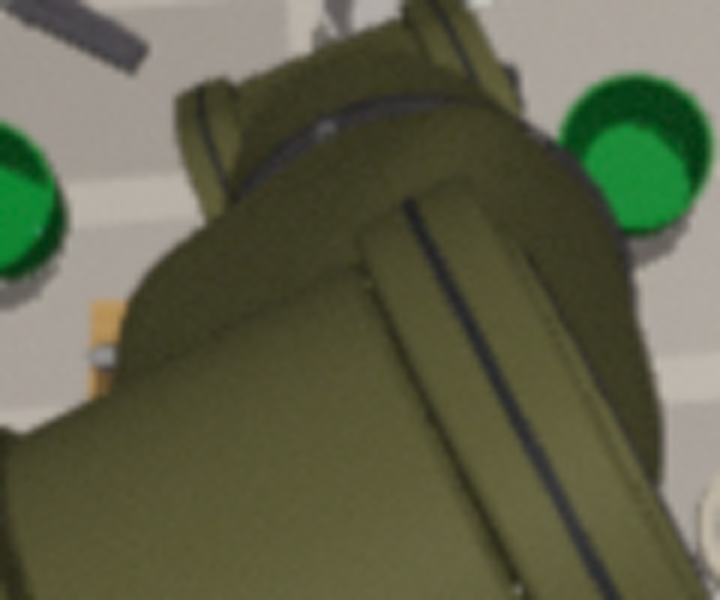

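```bash
python3 -c "
from h import *
plan([.477,.180,.09],-0.8,3)"; python3 -m creep '[-3.5,1.6,16,0,-0.5,0.4,-2.5,1,14,0,-0.2,0.4,-1,0,7,0,0,0]';  python3 -c "
from h import *
plan([.477,.180,.058],-0.8,3)"
```

```text
t 2.37 pos [0.4738 0.1872 0.1278] yaw 0.00 tilt [0.0055 0.0075] F [-0.3  0.1 -0.3] M [-0.11  0.1   0.02] op 60.2mm
n 3
[[-2.5, 1.0, 12.6, 0.1, -0.1, 0.3], [-2.5, 1.0, 12.6, 0.1, -0.1, 0.3], [-2.4, 1.1, 12.6, 0.1, -0.1, 0.3]]
clock: 2.62
tool_pos: [0.4794, 0.1824, 0.0944]
eef_rot: [0.712, 0.702, 0.005, 0.005]
contact_force: [0.1, 0.7, 0.5]
opening: 0.683
t 2.62 pos [0.4794 0.1824 0.0944] yaw -0.75 tilt [ 0.014  -0.0003] F [0.1 0.7 0.5] M [-0.1   0.02  0.01] op 60.1mm
n 3
[[-0.8, -0.9, 12.1, 0.3, 0.0, 0.0], [-0.8, -0.9, 12.1, 0.3, 0.0, 0.0], [-0.8, -0.8, 12.1, 0.3, 0.0, 0.0]]
```

```bash
python3 -m creep '[-1,-1,14,0.3,0,0,-1,-1,12,0.3,0,0,0,0,6,0.2,0,0]' >/dev/null;  python3 -c "
from h import *
plan([.477,.180,.058],-0.8,2)"
```

```text
t 2.87 pos [0.4788 0.181  0.0632] yaw -0.73 tilt [0.0031 0.0018] F [-1.1  0.1  1. ] M [-0.02  0.11 -0.03] op 60.2mm
n 2
[[-0.5, -0.9, 2.6, 0.1, -0.1, 0.0], [-0.5, -0.9, 2.6, 0.1, -0.1, 0.0]]
```

Now settle, check the picture, and close.

```bash
python3 -m creep '[-0.5,-1,4,0.1,-0.1,0,0,-1,2,0,0,0,0,0,0,0,0,0]' >/dev/null;  python3 -c "
from h import *
plan([.477,.180,.058],-0.8,1)
save('side','side3.png'); save('wrist','wrist3.png')
info()
a=cv2.resize(cv2.imread('pics/side3.png')[150:260,170:310],None,fx=4,fy=4,interpolation=cv2.INTER_CUBIC); cv2.imwrite('pics/s3c.png',a)"
```

```text
t 3.12 pos [0.4767 0.1804 0.0564] yaw -0.74 tilt [0.0005 0.0001] F [-0.9  0.3 -0.4] M [-0.03  0.1   0.02] op 60.0mm
n 1
[[-0.4, 0.3, -1.6, 0.0, -0.0, 0.1]]
t 3.22 pos [0.477  0.1805 0.0568] yaw -0.74 tilt [0.0013 0.0004] F [-0.1  0.6 -0.5] M [-0.09  0.07  0.02] op 60.0mm
```

View pics/wrist3.png

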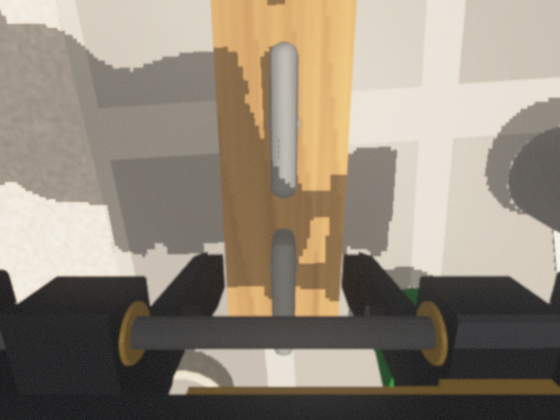

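View pics/s3c.png

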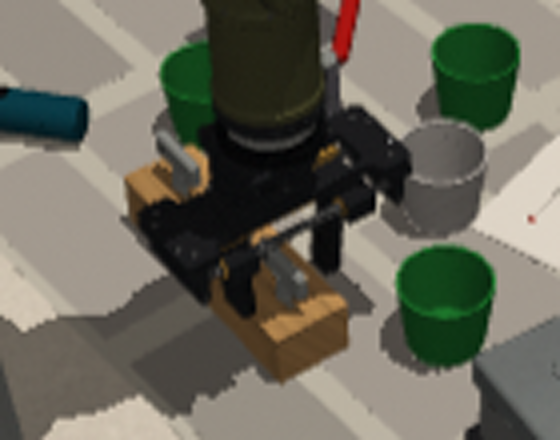

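```bash
python3 - <<'E'
from h import *
W=np.load("pics/wrist3.npz");K,E=W["K"],W["E"]
for uv in [(284,230),(284,353),(284,44),(284,195)]: print(np.round(ray(K,E,uv,.088),4),np.round(ray(K,E,uv,.064),4))
s,p,r=pose()
for z in (.088,.064): print(proj(K,E,[p[0],p[1],z]), [proj(K,E,[.4770,y,z]) for y in (.153,.207)])
E
python3 -m creep '[0,0,0,0,0,0,0,0,0,0,0,0,0,0,0,0,0,0,0,0,0,0,0,0]' 0 25; python3 -c "
from h import *
info()"
```

```text
[0.4791 0.2147 0.088 ] [0.4791 0.206  0.064 ]
[0.4784 0.1572 0.088 ] [0.4783 0.1367 0.064 ]
[0.4798 0.2796 0.088 ] [0.48   0.2844 0.064 ]
[0.4792 0.2286 0.088 ] [0.4793 0.2229 0.064 ]
[280.066577   306.87014465] [array([280.89100152, 360.91806612]), array([278.96320095, 248.37836833])]
[280.38175308 278.9633953 ] [array([281.07532023, 326.78139835]), array([279.46555321, 228.09900052])]
clock: 3.55
tool_pos: [0.4778, 0.1809, 0.0582]
eef_rot: [0.712, 0.703, 0.002, 0.001]
contact_force: [0.4, -0.1, 0.2]
opening: 0.402
t 3.55 pos [0.4778 0.1809 0.0582] yaw -0.73 tilt [0.0037 0.0013] F [ 0.4 -0.1  0.2] M [-0.09  0.09  0.03] op 35.4mm
```

```bash
python3 -m creep '[0,0,0,0,0,0,0,0,0,0,0,0,0,0,0,0,0,0,0,0,0,0,0,0,0,0,0,0,0,0]'; python3 -m creep '[0,0,0,0,0,0]';python3 -c "
from h import *
info()"
```

```text
clock: 3.97
tool_pos: [0.4779, 0.1811, 0.0586]
eef_rot: [0.712, 0.703, 0.002, 0.001]
contact_force: [-0.2, -0.2, 0.9]
opening: 0.116
clock: 4.05
tool_pos: [0.4779, 0.1811, 0.0586]
eef_rot: [0.712, 0.703, 0.002, 0.001]
contact_force: [-0.2, -0.4, 1.1]
opening: 0.114
t 4.05 pos [0.4779 0.1811 0.0586] yaw -0.73 tilt [0.004  0.0016] F [-0.2 -0.4  1.1] M [-0.1   0.03  0.04] op 10.1mm
```

```bash
python3 -m creep '[0,0,-12,0.1,0,0,0,0,-18,0.1,0,0,0,0,-25,0,0,0,0,0,-35,0,0,0,0,0,-35,0,0,0]'; python3 -c "
from h import *
plan([.534,-.154,.195],-5.8)"
```

```text
clock: 4.47
tool_pos: [0.4735, 0.1791, 0.1806]
eef_rot: [0.711, 0.703, -0.007, -0.003]
contact_force: [0.7, 0.0, -0.8]
opening: 0.118
t 4.47 pos [0.4735 0.1791 0.1806] yaw -0.71 tilt [-0.0147 -0.0051] F [ 0.7  0.  -0.8] M [-0.01 -0.05  0.03] op 10.4mm
n 9
[[-36.9, 7.2, -1.5, -0.1, 0.0, 0.6], [-36.9, 7.5, -1.5, -0.1, 0.0, 0.6], [-36.8, 7.9, -1.5, -0.1, 0.0, 0.6], [-36.7, 8.3, -1.5, -0.1, 0.0, 0.6], [-36.6, 8.6, -1.6, -0.1, 0.0, 0.6]]
[[-36.5, 9.0, -1.6, -0.1, 0.0, 0.6], [-36.4, 9.3, -1.6, -0.1, 0.0, 0.6], [-36.3, 9.7, -1.6, -0.1, 0.0, 0.6], [-36.2, 10.1, -1.6, -0.1, 0.0, 0.6]]
```

```bash
python3 -m creep '[-25,5,-4,0,0,0.6,-37,8,-2,0,0,0.6,-37,8,-2,0,0,0.6,-37,8,-2,0,0,0.6,-37,9,-2,0,0,0.6]'>/dev/null; python3 -m creep '[-37,9,0,0,0,0.6,-37,9,0,0,0,0.6,-30,8,0,0,0,0.6]';python3 -c "
from h import *
plan([.534,-.154,.195],-5.8)"
```

```text
clock: 5.13
tool_pos: [0.5309, -0.0986, 0.1993]
eef_rot: [0.734, 0.679, 0.002, -0.003]
contact_force: [0.7, 0.8, -0.5]
opening: 0.114
t 5.13 pos [ 0.5309 -0.0986  0.1993] yaw -4.46 tilt [-0.0004  0.0068] F [ 0.7  0.8 -0.5] M [-0.07 -0.02  0.03] op 10.0mm
n 2
[[-27.5, 3.7, 2.0, -0.0, -0.2, 0.7], [-27.5, 4.0, 2.0, -0.0, -0.2, 0.7]]
```

```bash
python3 -m creep '[-26,4,2,0,-0.3,0.7,-16,1.5,2,0,-0.2,0.3,-7,0,0,0,0,0,0,0,0,0,0,0]';python3 -c "
from h import *
plan([.534,-.154,.185],-5.8)
for n in ['side','top','wrist']: save(n,n+'4.png')
plan([.534,-.154,.185],-5.8)
a=cv2.resize(cv2.imread('pics/side4.png')[170:320,260:410],None,fx=4,fy=4,interpolation=cv2.INTER_CUBIC); cv2.imwrite('pics/s4c.png',a)"
```

```text
clock: 5.47
tool_pos: [0.5307, -0.1616, 0.1943]
eef_rot: [0.745, 0.667, -0.003, 0.002]
contact_force: [-0.3, 0.6, -0.8]
opening: 0.114
t 5.47 pos [ 0.5307 -0.1616  0.1943] yaw -6.40 tilt [-0.0017 -0.0081] F [-0.3  0.6 -0.8] M [-0.04  0.08  0.02] op 10.1mm
n 1
[[8.0, 2.4, 9.3, -0.0, 0.5, -0.6]]
t 5.62 pos [ 0.5315 -0.1576  0.1945] yaw -6.09 tilt [-0.0013 -0.0056] F [-0.2  0.4 -1.8] M [ 0.04  0.13 -0.01] op 10.4mm
n 1
[[3.9, 2.2, 9.5, -0.0, 0.3, -0.3]]
```

View pics/s4c.png

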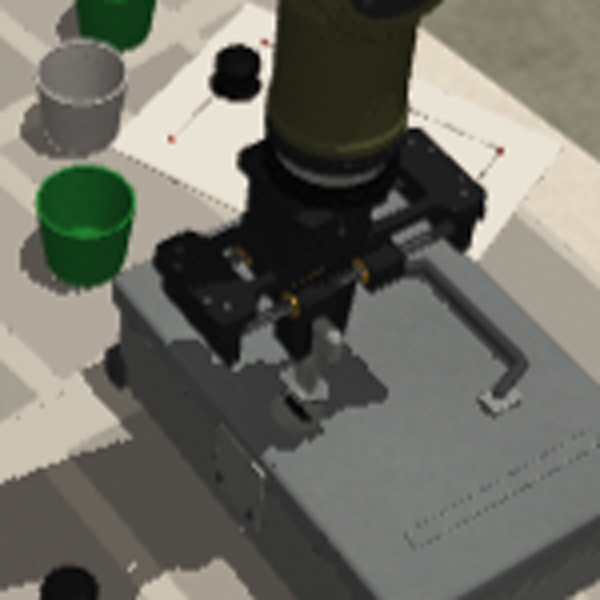

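View pics/wrist4.png

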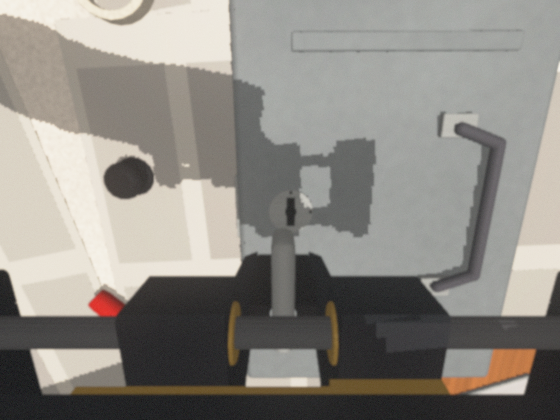

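View pics/top4.png

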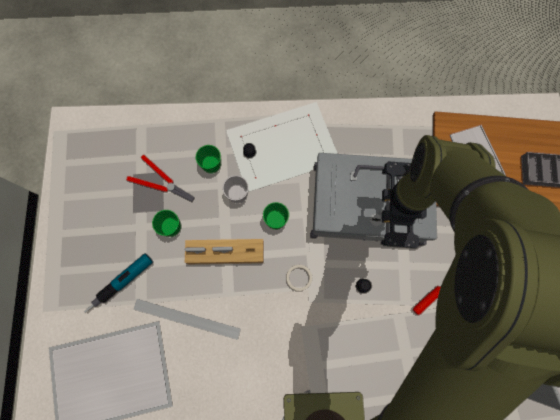

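```bash
python3 - <<'E'
from h import *
W=np.load("pics/wrist4.npz")
im=cv2.cvtColor(W["color"],cv2.COLOR_RGB2BGR)[175:355,230:350]; cv2.imwrite("pics/w4c.png",cv2.resize(im,None,fx=3.3,fy=3.3,interpolation=cv2.INTER_CUBIC))
im=cv2.imread("pics/side4.png")[235:295,310:370]; cv2.imwrite("pics/s4d.png",cv2.resize(im,None,fx=10,fy=10,interpolation=cv2.INTER_CUBIC))
E
```

View pics/w4c.png

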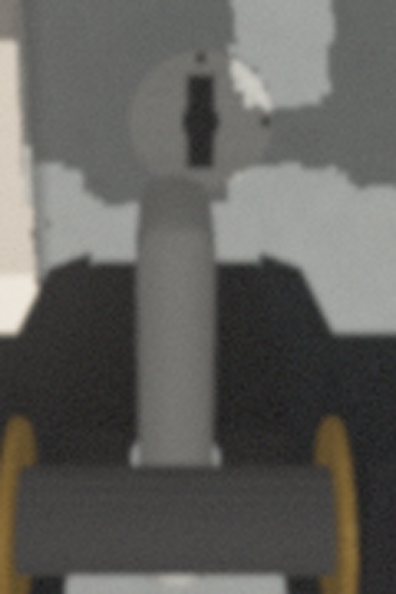

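View pics/s4d.png

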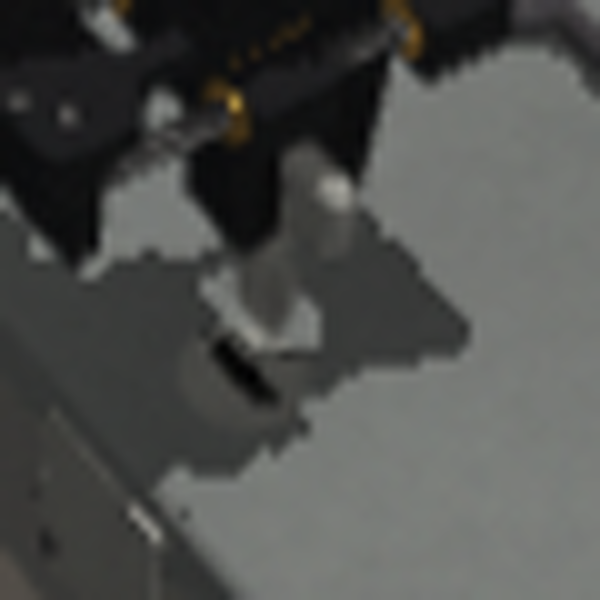

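```bash
python3 - <<'E'
from h import *
W=np.load("pics/wrist4.npz");K,E=W["K"],W["E"];S=np.load("pics/side4.npz")
f=lambda c:((c[0]+.5)/3.3-.5+230,(c[1]+.5)/3.3-.5+175)
L=ray(K,E,f((200.5,121)),.112); a=ray(K,E,f((201,75)),.112);b=ray(K,E,f((201,166)),.112)
print("lock w",L,a,b, np.degrees(np.arctan2((a-b)[1],(a-b)[0]))-90)
C=ray(K,E,f((200,117)),.112); print("plug",C)
s,p,r=pose(); z=p[2]+.0294
print(p, "bow",ray(K,E,f((177,465)),z),ray(K,E,f((176,235)),z))
for k,q in dict(center=[p[0],p[1],z],e1=p+r.apply([.027,0,-.0294]),e2=p+r.apply([-.027,0,-.0294])).items(): print(k,(np.array(proj(K,E,q))-[230,175])*3.3)
print("side slot",ray(S["K"],S["E"],(334,271.5),.112))
tip=p[2]-.0436
for x in (-.0075,.0075): 
  for y in (-.00125,.00125): print("tip pred side",(proj(S["K"],S["E"],p+r.apply([x,y,.0436]))-[310,235])*10)
print("lock pred side from wrist",(proj(S["K"],S["E"],L)-[310,235])*10)
E
```

```text
lock w [ 0.53886787 -0.15164181  0.112     ] [ 0.5400665  -0.14086384  0.112     ] [ 0.53789147 -0.16249559  0.112     ] -5.741659699106364
plug [ 0.53884995 -0.15067974  0.112     ]
[ 0.53145183 -0.15757395  0.1944793 ] bow [ 0.53198474 -0.16395574  0.2238793 ] [ 0.53532119 -0.13174575  0.2238793 ]
center [166.42383635 421.73748795]
e1 [165.85499143 225.13131728]
e2 [167.2175906  594.61995408]
side slot [ 0.53483793 -0.15340123  0.112     ]
tip pred side [267.3504854  309.99638418]
tip pred side [275.5692885  305.77553953]
tip pred side [231.69823483 269.24636821]
tip pred side [239.88500019 265.08566616]
lock pred side from wrist [247.19545025 352.81463112]
```

```bash
python3 - <<'E'
from h import *
S=np.load("pics/side4.npz")
im=cv2.imread("pics/side4.png")[240:285,320:360]; im=cv2.resize(im,None,fx=13,fy=13,interpolation=cv2.INTER_LANCZOS4)
im=cv2.convertScaleAbs(im,alpha=1.8)
s,p,r=pose(); K,E=S["K"],S["E"]
P=lambda v:tuple(int(round(x)) for x in ((proj(K,E,p+r.apply(v))-[320,240]+.5)*13))
cv2.imwrite("pics/s4e.png",im)
for zz,w in ((.0436,.0075),(.0399,.010),(.0166,.010)):
    cv2.line(im,P([-w,0,zz]),P([w,0,zz]),(0,0,255),1)
cv2.line(im,P([0,0,.0436]),P([0,0,-.03]),(0,255,0),1)
cv2.imwrite("pics/s4f.png",np.hstack([cv2.imread("pics/s4e.png"),im])[:, :1040][::1])
E
```

```text
(no output)
```

View pics/s4f.png

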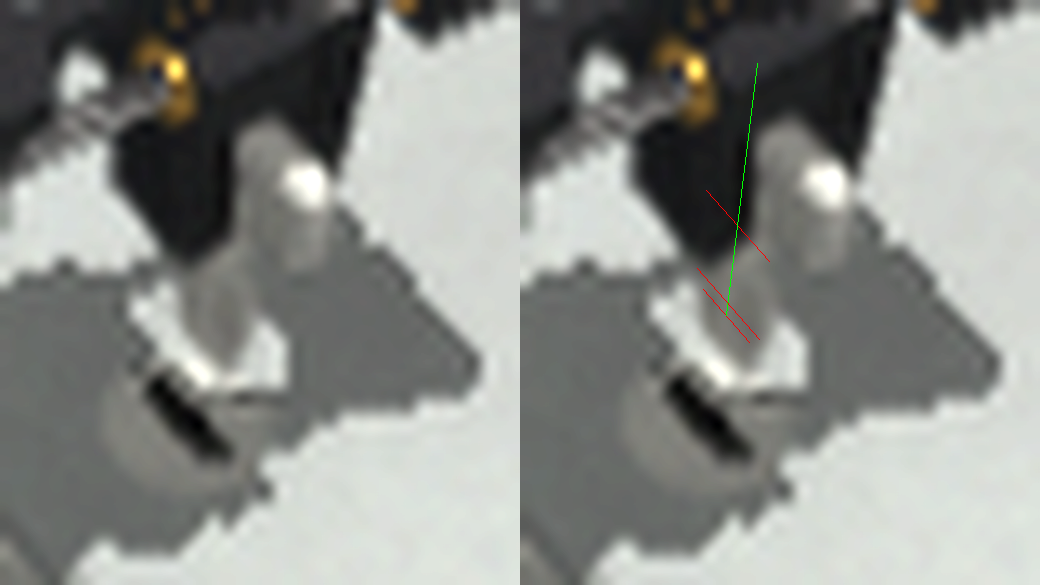

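```bash
python3 - <<'E'
from h import *
S=np.load("pics/side4.npz");K,E=S["K"],S["E"]
print(ray(K,E,(320+188/13-.5-.4,240+418/13-.5-2.0),.112))
plan([.537,-.151,.165],-5.8,3)
E
python3 -m creep '[2,2,8,0,0.1,0,2,2,9,0,0.1,0,1,1,7,0,0,0]'
python3 -c "
from h import *
plan([.537,-.151,.163],-5.8,1)"
```

```text
[ 0.53787005 -0.14835374  0.112     ]
t 5.62 pos [ 0.5315 -0.1576  0.1945] yaw -6.09 tilt [-0.0013 -0.0056] F [-0.2  0.4 -1.8] M [ 0.04  0.13 -0.01] op 10.4mm
n 3
[[2.4, 1.6, 9.8, -0.0, 0.1, -0.1], [2.4, 1.6, 9.8, -0.0, 0.1, -0.1], [2.4, 1.6, 9.8, -0.0, 0.1, -0.1]]
clock: 5.87
tool_pos: [0.539, -0.1478, 0.1703]
eef_rot: [0.741, 0.671, 0.001, 0.001]
contact_force: [0.5, 0.9, -1.2]
opening: 0.115
t 5.87 pos [ 0.539  -0.1478  0.1703] yaw -5.68 tilt [0.0027 0.0005] F [ 0.5  0.9 -1.2] M [-0.08  0.08  0.02] op 10.1mm
n 1
[[-3.4, -1.6, 7.3, 0.2, -0.0, 0.1]]
```

```bash
python3 -m creep '[-2.5,-1.3,4,0.1,0,0,-1,0,2,0,0,0,0,0,0,0,0,0]' >/dev/null
cat > look.py <<'E'
from h import *
import sys
n=sys.argv[1]
plan([.537,-.151,.163],-5.8,1)
save('side','side%s.png'%n); 
s,p,r=pose(); S=np.load('pics/side%s.npz'%n);K,E=S["K"],S["E"]
info()
im=cv2.imread('pics/side%s.png'%n)[240:285,320:360]; im=cv2.resize(im,None,fx=13,fy=13,interpolation=cv2.INTER_LANCZOS4)
im=cv2.convertScaleAbs(im,alpha=1.8); im0=im.copy()
P=lambda v:tuple(int(round(x)) for x in ((proj(K,E,p+r.apply(v))-[320,240]+.5)*13))
for zz,w in ((.0436,.0075),(.0399,.010),(.0166,.010),(-.0054,.027),(-.0294,.027)):
    cv2.line(im,P([-w,0,zz]),P([w,0,zz]),(0,0,255),1)
cv2.line(im,P([0,0,.0436]),P([0,0,-.03]),(0,255,0),1)
cv2.imwrite("pics/side%sc.png"%n,np.hstack([im0,im]))
save('wrist','wrist%s.png'%n)
im=cv2.imread('pics/wrist%s.png'%n)[175:355,230:350]; cv2.imwrite("pics/wrist%sc.png"%n,cv2.resize(im,None,fx=3.3,fy=3.3,interpolation=cv2.INTER_CUBIC))
info()
E
python3 look.py 5
```

```text
t 6.12 pos [ 0.5365 -0.1475  0.1607] yaw -5.37 tilt [-0.0038  0.0034] F [-0.8  0.1 -0.7] M [-0.08  0.09  0.01] op 10.1mm
n 1
[[-3.4, 0.8, -2.3, -0.2, -0.2, 0.4]]
t 6.17 pos [ 0.5365 -0.1476  0.1609] yaw -5.38 tilt [-0.0037  0.0033] F [ 1.  -0.2 -0. ] M [-0.03  0.11  0.  ] op 10.2mm
t 6.22 pos [ 0.5367 -0.1478  0.1613] yaw -5.40 tilt [-0.003   0.0031] F [-0.4 -0.3 -1.5] M [-0.06  0.1   0.04] op 10.3mm
```

View pics/side5c.png

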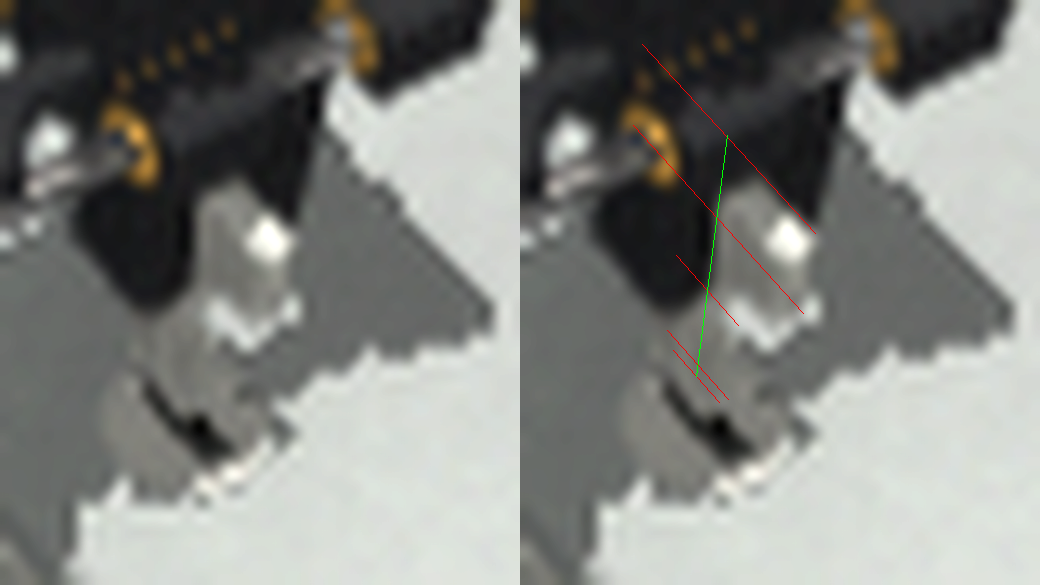

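View pics/wrist5c.png

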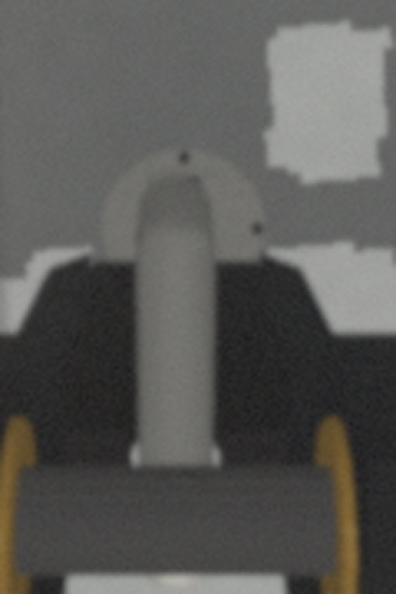

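```bash
cat > wf.py <<'E'
from h import *
def wire(img_npz,p,r,dx=0,dz=0,tilt=0,off=(0,0),box=(320,240,40,45),f=13):
    S=np.load(img_npz);K,E=S["K"],S["E"]; x,y,w,h=box
    im=cv2.cvtColor(S["color"],cv2.COLOR_RGB2BGR)[y:y+h,x:x+w]; im=cv2.convertScaleAbs(cv2.resize(im,None,fx=f,fy=f,interpolation=cv2.INTER_LANCZOS4),alpha=1.8)
    im0=im.copy()
    Q=R.from_rotvec([0,tilt,0])
    def P(v): # v in key frame (x width(tool x), y thickness, z down from bow centre) ; bow centre at tool z -0.0174
        q=p+r.apply(Q.apply(v)+np.array([dx,0,-.0174+dz]))
        a=(proj(K,E,q)+np.array(off)-[x,y]+.5)*f; return tuple(int(round(t)) for t in a)
    def boxw(hw,ht,z0,z1,col):
        c=[(a*hw,b*ht) for a,b in((-1,-1),(1,-1),(1,1),(-1,1))]
        for z in (z0,z1):
            for i in range(4): cv2.line(im,P([*c[i],z]),P([*c[(i+1)%4],z]),col,1)
        for q in c: cv2.line(im,P([*q,z0]),P([*q,z1]),col,1)
    boxw(.027,.005,-.012,.012,(0,0,255)); boxw(.010,.00225,.034,.0573,(0,255,0)); boxw(.0075,.00125,.061,.061,(255,0,255))
    return im0,im
if __name__=="__main__":
    r=Rdown(-6.4)
    a,b=wire("pics/side4.npz",np.array([.5307,-.1616,.1943]),r)
    cv2.imwrite("pics/wf4.png",np.hstack([b]))
    a2,b2=wire("pics/side5.npz",np.array([.5365,-.1475,.1607]),Rdown(-5.37))
    cv2.imwrite("pics/wf5.png",np.hstack([b[:,:390],b2[:,:400]]))
E
python3 wf.py
```

```text
(no output)
```

View pics/wf5.png

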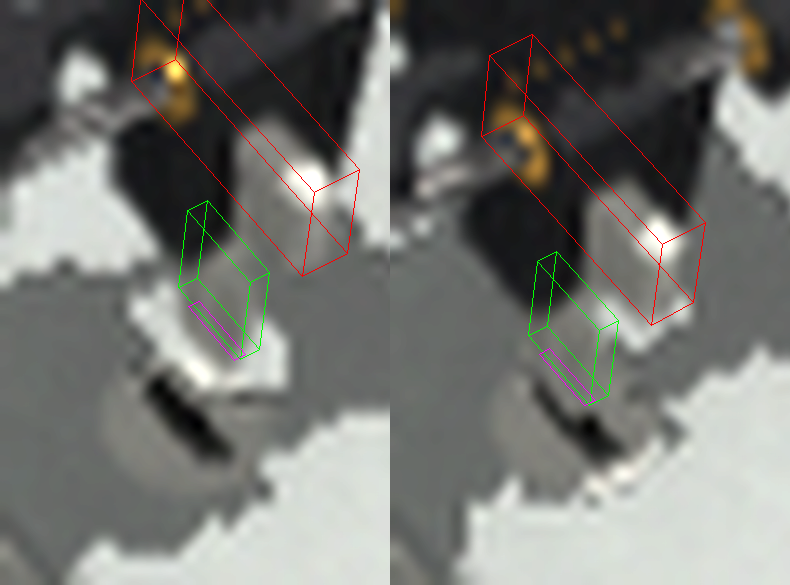

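```bash
python3 - <<'E'
from wf import *
o=(-.8,.7)
a,b=wire("pics/side4.npz",np.array([.5307,-.1616,.1943]),Rdown(-6.4),off=o)
a2,b2=wire("pics/side5.npz",np.array([.5365,-.1475,.1607]),Rdown(-5.37),off=o)
cv2.imwrite("pics/wf5b.png",np.hstack([b[:,:390],b2[:,:400]]))
E
```

```text
(no output)
```

View pics/wf5b.png

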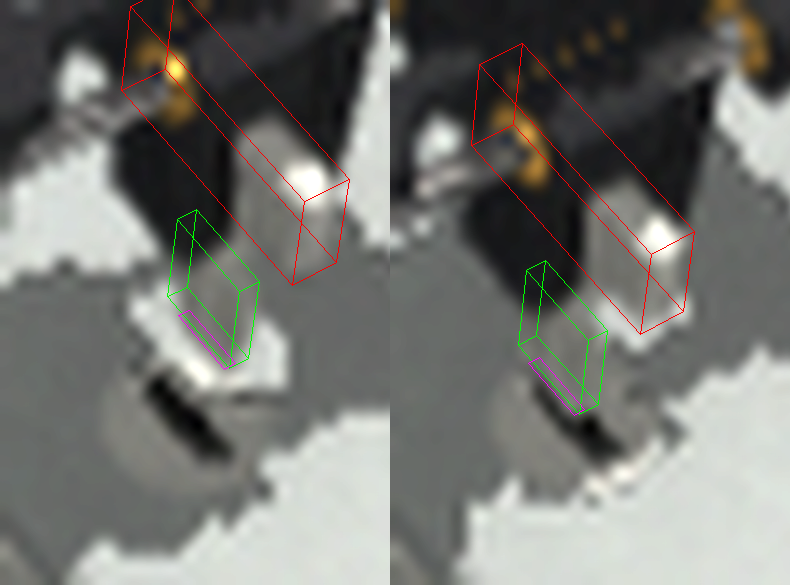

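```bash
python3 -c "
from h import *
plan([.5371,-.1518,.1615],-5.8,2)"; python3 -m creep '[-1.8,0.2,0,0,0,0.2,-1.5,0.2,-1,-0.1,-0.1,0.2,0,0,0,0,0,0]'; python3 -c "
from h import *
plan([.5371,-.1518,.1615],-5.8,1)"
```

```text
t 6.22 pos [ 0.5367 -0.1478  0.1613] yaw -5.40 tilt [-0.003   0.0031] F [-0.4 -0.3 -1.5] M [-0.06  0.1   0.04] op 10.3mm
n 2
[[-2.0, 0.4, -0.1, -0.1, -0.1, 0.2], [-2.0, 0.4, -0.1, -0.1, -0.1, 0.2]]
clock: 6.47
tool_pos: [0.5372, -0.1521, 0.163]
eef_rot: [0.742, 0.67, 0.0, -0.0]
contact_force: [-0.4, -0.0, -1.2]
opening: 0.12
t 6.47 pos [ 0.5372 -0.1521  0.163 ] yaw -5.89 tilt [0.     0.0004] F [-0.4 -0.  -1.2] M [-0.06  0.09  0.01] op 10.6mm
n 1
[[0.3, -0.1, 1.5, 0.0, -0.0, -0.1]]
```

```bash
python3 -m creep '[0,0,2.5,0,0,0,0,0,0,0,0,0]'; python3 look.py 6; python3 - <<'E'
from wf import *
s,p,r=pose()
a2,b2=wire("pics/side6.npz",p,r,off=(-.4,.8)); cv2.imwrite("pics/wf6.png",np.hstack([a2[:,:400],b2[:,:400]]))
E
```

```text
clock: 6.63
tool_pos: [0.5375, -0.1526, 0.161]
eef_rot: [0.743, 0.67, 0.0, 0.001]
contact_force: [1.0, -0.6, -1.0]
opening: 0.114
t 6.63 pos [ 0.5375 -0.1526  0.161 ] yaw -5.93 tilt [ 0.0014 -0.0002] F [ 1.  -0.6 -1. ] M [-0.1   0.04  0.01] op 10.1mm
n 1
[[1.6, -0.7, -2.0, 0.1, 0.0, -0.1]]
t 6.68 pos [ 0.5376 -0.1527  0.1612] yaw -5.93 tilt [ 0.0017 -0.0003] F [ 0.1 -0.1 -0. ] M [-0.09  0.09  0.  ] op 10.4mm
t 6.73 pos [ 0.5377 -0.1526  0.1612] yaw -5.92 tilt [ 0.0017 -0.0002] F [-0.1  0.2 -1.8] M [-0.04  0.07  0.  ] op 10.3mm
```

View pics/wf6.png

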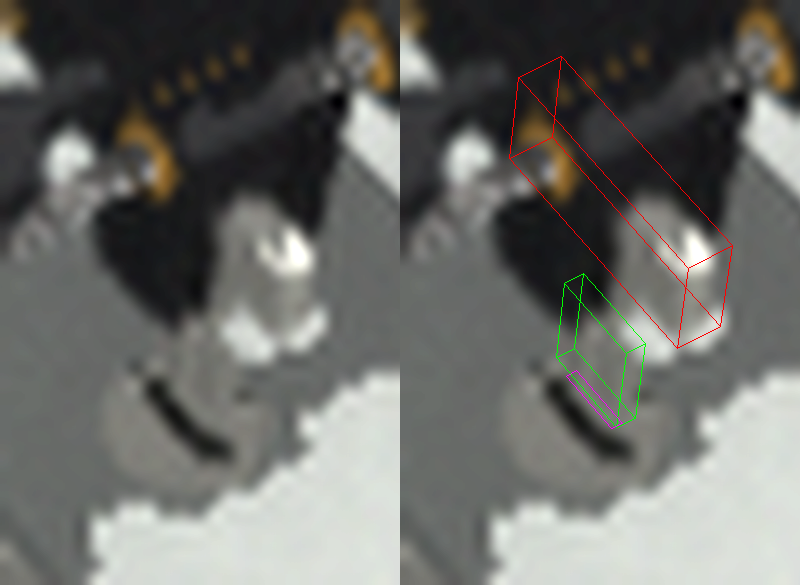

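View pics/wrist6c.png

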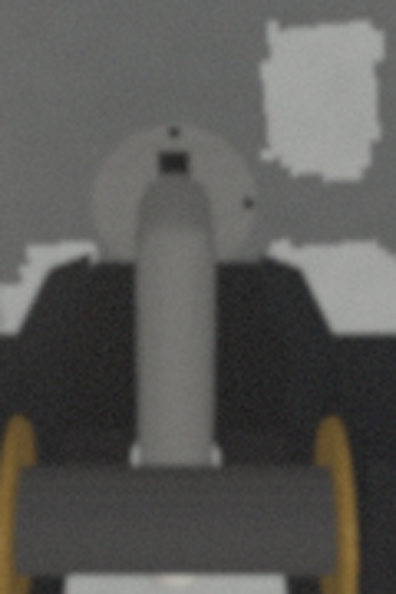

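```bash
python3 -m creep '[0.5,-0.7,3,0.1,0,0,0,0,2,0,0,0,0,0,1,0,0,0]'; python3 -c "
from h import *
plan([.537,-.152,.15],-5.8,3)"
```

```text
clock: 6.98
tool_pos: [0.5372, -0.1519, 0.155]
eef_rot: [0.743, 0.67, 0.0, 0.0]
contact_force: [-0.2, -0.2, -1.1]
opening: 0.118
t 6.98 pos [ 0.5372 -0.1519  0.155 ] yaw -5.92 tilt [ 0.0006 -0.    ] F [-0.2 -0.2 -1.1] M [-0.07  0.13 -0.03] op 10.4mm
n 3
[[-0.0, -0.1, 1.7, 0.0, -0.0, -0.0], [-0.0, -0.1, 1.7, 0.0, -0.0, -0.0], [-0.0, -0.1, 1.7, 0.0, -0.0, -0.0]]
```

```bash
python3 -m creep '[0,0,2,0,0,0,0,0,2,0,0,0]'; python3 -m creep '[0,0,2,0,0,0,0,0,1,0,0,0]'; python3 -c "
from h import *
plan([.537,-.152,.15],-5.8,3)"
```

```text
clock: 7.15
tool_pos: [0.5372, -0.1518, 0.1505]
eef_rot: [0.743, 0.67, 0.0, 0.0]
contact_force: [-0.4, -0.6, -1.0]
opening: 0.121
clock: 7.32
tool_pos: [0.5371, -0.1517, 0.1469]
eef_rot: [0.743, 0.67, 0.0, -0.0]
contact_force: [0.2, -0.4, -1.4]
opening: 0.115
t 7.32 pos [ 0.5371 -0.1517  0.1469] yaw -5.90 tilt [-0.0001  0.0002] F [ 0.2 -0.4 -1.4] M [-0.06  0.09  0.  ] op 10.1mm
n 3
[[-0.1, -0.0, -1.0, -0.0, -0.0, -0.0], [-0.1, -0.0, -1.0, -0.0, -0.0, -0.0], [-0.1, -0.0, -1.0, -0.0, -0.0, -0.0]]
```

```bash
python3 -m creep '[0,0,4,0,0,0,0,0,4,0,0,0,0,0,3,0,0,0]'; python3 -m creep '[0,0,3,0,0,0,0,0,3,0,0,0]'; python3 -c "
from h import *
plan([.537,-.152,.123],-5.8,3)"
```

```text
clock: 7.57
tool_pos: [0.5374, -0.1518, 0.1351]
eef_rot: [0.743, 0.67, 0.0, 0.0]
contact_force: [-0.5, -0.6, -0.5]
opening: 0.117
clock: 7.73
tool_pos: [0.5373, -0.1517, 0.1283]
eef_rot: [0.743, 0.67, 0.0, 0.0]
contact_force: [-0.0, 1.4, -1.5]
opening: 0.118
t 7.73 pos [ 0.5373 -0.1517  0.1283] yaw -5.90 tilt [0.0004 0.0001] F [-0.   1.4 -1.5] M [-0.09  0.08 -0.  ] op 10.4mm
n 3
[[-0.1, -0.1, 1.8, 0.0, -0.0, -0.0], [-0.1, -0.1, 1.8, 0.0, -0.0, -0.0], [-0.1, -0.1, 1.8, 0.0, -0.0, -0.0]]
```

```bash
python3 -m creep '[0,0,2.5,0,0,0,0,0,1.5,0,0,0]'; python3 -m creep '[0,0,1.5,0,0,0,0,0,1,0,0,0]'; python3 -m creep '[0,0,1,0,0,0]'; python3 -c "
from h import *
plan([.537,-.152,.123],-5.8,3)"
```

```text
clock: 7.9
tool_pos: [0.5372, -0.1517, 0.1233]
eef_rot: [0.743, 0.67, 0.0, -0.0]
contact_force: [0.5, -0.4, -0.8]
opening: 0.118
clock: 8.07
tool_pos: [0.5374, -0.1519, 0.1221]
eef_rot: [0.743, 0.67, 0.0, 0.0]
contact_force: [-3.3, 0.9, 14.6]
opening: 0.115
clock: 8.15
tool_pos: [0.5374, -0.1519, 0.1222]
eef_rot: [0.743, 0.67, 0.0, 0.0]
contact_force: [-3.3, 1.1, 9.3]
opening: 0.117
t 8.15 pos [ 0.5374 -0.1519  0.1222] yaw -5.93 tilt [ 0.0008 -0.    ] F [-3.3  1.1  9.3] M [0.18 0.64 0.02] op 10.3mm
n 3
[[-0.1, -0.1, -0.3, 0.0, -0.0, -0.0], [-0.1, -0.1, -0.3, 0.0, -0.0, -0.0], [-0.1, -0.1, -0.3, 0.0, -0.0, -0.0]]
```

```bash
cat > m.py <<'E'
from h import *
info()
E
python3 -m creep '[0,0,0.2,0,0,3,0,0,0.2,0,0,3]' >/dev/null; python3 m.py;  python3 -m creep '[0,0,0.2,0,0,2]' >/dev/null; python3 m.py; python3 -m creep '[0,0,0.2,0,0,2]' >/dev/null; python3 m.py; 
```

```text
t 8.32 pos [ 0.5379 -0.1519  0.1228] yaw -12.09 tilt [0.0028 0.0001] F [ 0.6  0.9 -2.9] M [-0.12  0.09  0.07] op 9.8mm
t 8.40 pos [ 0.5379 -0.152   0.1228] yaw -14.22 tilt [0.0031 0.    ] F [-0.7  0.5 -0.5] M [-0.02  0.13  0.01] op 10.3mm
t 8.48 pos [ 0.538  -0.152   0.1227] yaw -16.34 tilt [ 0.0032 -0.    ] F [-0.3 -0.1  1.7] M [-0.04  0.18  0.08] op 9.8mm
```

```bash
for i in 1; do python3 -m creep '[0,-0.2,0.3,0,0,2]' >/dev/null; python3 m.py;  python3 -m creep '[0,0,0.3,0,0,2]' >/dev/null; python3 m.py; python3 -m creep '[0,0,0.3,0,0,2]' >/dev/null; python3 m.py; done
```

```text
t 8.57 pos [ 0.5379 -0.152   0.1226] yaw -18.49 tilt [ 0.0037 -0.0002] F [-1.   0.8  3.1] M [-0.04  0.19  0.1 ] op 10.4mm
t 8.65 pos [ 0.538  -0.152   0.1226] yaw -20.65 tilt [ 0.0039 -0.0003] F [-1.1  0.   3.1] M [-0.04  0.29  0.11] op 10.2mm
t 8.73 pos [ 0.538  -0.152   0.1226] yaw -22.82 tilt [ 0.0041 -0.0003] F [-1.8  0.8  4.3] M [-0.06  0.39  0.15] op 10.6mm
```

```bash
python3 -m creep '[0,-0.2,0.2,0,0,2]' >/dev/null; python3 m.py;  python3 -m creep '[0,0,0.2,0,0,1.5]' >/dev/null; python3 m.py
```

```text
t 8.82 pos [ 0.538  -0.152   0.1226] yaw -24.99 tilt [ 0.0045 -0.0005] F [-0.   0.3  3.2] M [-0.12  0.21  0.29] op 10.5mm
t 8.90 pos [ 0.538  -0.152   0.1226] yaw -26.64 tilt [ 0.0045 -0.0008] F [-0.8  0.8  4.1] M [0.02 0.36 0.32] op 10.5mm
```

```bash
python3 -m creep '[0,0,0,0,0,-5,0,0,0,0,0,-5,0,0,0,0,0,-5,0,0,0,0,0,-5,0,0,0,0,0,-3]' >/dev/null; python3 m.py; python3 -m creep '[0,0,0,0,0,-2]' >/dev/null; python3 m.py;python3 -m creep '[0,0,0,0,0,-2]' >/dev/null; python3 m.py
```

```text
t 9.32 pos [ 0.5379 -0.1518  0.1225] yaw -3.27 tilt [ 0.004  -0.0014] F [-0.3 -0.8  3.2] M [-0.02  0.32 -0.08] op 10.1mm
t 9.40 pos [ 0.5378 -0.1518  0.1225] yaw -1.24 tilt [ 0.0039 -0.0011] F [-0.8 -0.1  2.3] M [ 0.01  0.26 -0.08] op 10.0mm
t 9.48 pos [ 0.5378 -0.1518  0.1225] yaw 0.79 tilt [ 0.0039 -0.0009] F [-1.   0.3  3.2] M [ 0.05  0.26 -0.11] op 10.1mm
```

```bash
python3 -m creep '[0,0,0,0,0,-1.5]' >/dev/null; python3 m.py;python3 -m creep '[0,0,0,0,0,-1.5]' >/dev/null; python3 m.py;python3 -m creep '[0,0,0,0,0,-1.5]' >/dev/null; python3 m.py
```

```text
t 9.57 pos [ 0.5377 -0.1518  0.1225] yaw 2.34 tilt [ 0.0038 -0.0008] F [-0.5  0.2  3.7] M [ 0.09  0.26 -0.15] op 10.3mm
t 9.65 pos [ 0.5376 -0.1518  0.1225] yaw 3.87 tilt [ 0.0036 -0.0006] F [-1.   0.8  3.8] M [ 0.05  0.3  -0.26] op 10.6mm
t 9.73 pos [ 0.5376 -0.1517  0.1225] yaw 5.43 tilt [ 0.0036 -0.0005] F [-0.5 -0.1  3.4] M [ 0.09  0.26 -0.36] op 10.8mm
```

```bash
python3 -m creep '[0,0,0,0,0,5,0,0,0,0,0,4,0,0,0,0,0,1.5,0,0,0,0,0,0]' >/dev/null; python3 m.py; python3 -m creep '[0,0,-3,0.1,0,0,0,0,-4,0.1,0,0,0,0,-6,0,0,0]'; python3 m.py
```

```text
t 10.07 pos [ 0.5379 -0.1518  0.1225] yaw -5.20 tilt [ 0.0042 -0.0004] F [-1.7  0.3  3.9] M [-0.01  0.31 -0.01] op 10.1mm
clock: 10.32
tool_pos: [0.5373, -0.1514, 0.1344]
eef_rot: [0.737, 0.676, -0.001, -0.001]
contact_force: [1.2, 0.3, -0.5]
opening: 0.119
t 10.32 pos [ 0.5373 -0.1514  0.1344] yaw -4.90 tilt [-0.0019  0.0002] F [ 1.2  0.3 -0.5] M [-0.04 -0.04  0.03] op 10.5mm
```

```bash
python3 -m creep '[0,0,-12,0,0,0,0,0,-18,0,0,0,0,0,-18,0,0,0,0,0,-5,0,0,0]'; python3 -c "
from h import *
plan([.4779,.1811,.185],-0.7)"; python3 -c "
from h import *
save('wrist','wrist7.png')"
```

```text
clock: 10.65
tool_pos: [0.5374, -0.1513, 0.1897]
eef_rot: [0.735, 0.678, -0.001, -0.001]
contact_force: [0.9, -0.1, -0.5]
opening: 0.118
t 10.65 pos [ 0.5374 -0.1513  0.1897] yaw -4.68 tilt [-0.0033  0.0007] F [ 0.9 -0.1 -0.5] M [-0.07  0.06  0.04] op 10.4mm
n 9
[[36.3, -9.6, 0.6, -0.0, -0.0, -0.4], [36.3, -9.3, 0.6, -0.0, -0.0, -0.4], [36.4, -9.0, 0.6, -0.0, -0.0, -0.4], [36.5, -8.8, 0.5, -0.0, -0.0, -0.4], [36.6, -8.5, 0.5, -0.0, -0.0, -0.4]]
[[36.6, -8.2, 0.5, -0.0, -0.0, -0.4], [36.7, -7.9, 0.5, -0.0, -0.0, -0.4], [36.7, -7.6, 0.5, -0.0, -0.0, -0.4], [36.8, -7.3, 0.5, -0.0, -0.0, -0.4]]
```

View pics/wrist7.png

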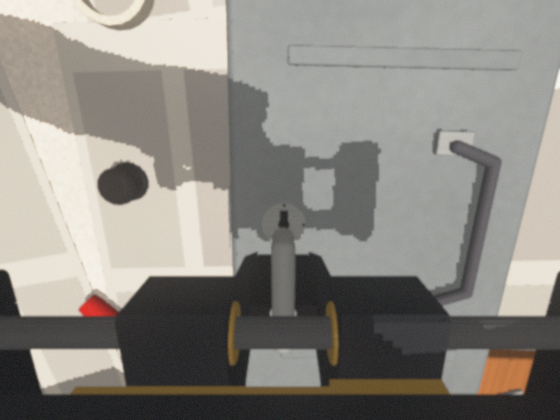

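```bash
python3 -m creep '[25,-7,0,0,0,-0.5,37,-9,0,0,0,-0.5,37,-9,0,0,0,-0.5,37,-9,0,0,0,-0.4,37,-8.5,0,0,0,-0.4]'>/dev/null; python3 -m creep '[37,-8.5,0,0,0,-0.4,37,-8,0,0,0,-0.4,37,-8,0,0,0,-0.4]'>/dev/null;python3 -c "
from h import *
plan([.4779,.1811,.17],-0.7)"
```

```text
t 11.37 pos [0.4852 0.1329 0.1846] yaw -2.18 tilt [-0.0029 -0.0097] F [ 1.3 -0.6 -0.7] M [-0.    0.03 -0.01] op 10.2mm
n 2
[[24.0, -4.5, 7.1, -0.1, 0.3, -0.7], [24.0, -4.2, 7.2, -0.1, 0.3, -0.7]]
```

```bash
python3 -m creep '[25,-5,5,-0.1,0.3,-0.7,11,-2,7,0,0.2,-0.5,3,0,5,0,0,0]'>/dev/null;python3 -c "
from h import *
plan([.4779,.1811,.12],-0.7,3)"
```

```text
t 11.62 pos [0.4758 0.1838 0.1654] yaw 0.02 tilt [-0.0026  0.0043] F [ 0.2 -0.1 -0.1] M [-0.06  0.09 -0.01] op 10.3mm
n 3
[[-1.0, 0.7, 15.1, -0.0, -0.1, 0.2], [-1.0, 0.7, 15.1, -0.0, -0.1, 0.2], [-0.9, 0.7, 15.1, -0.0, -0.1, 0.2]]
```

```bash
python3 -m creep '[-3,1.2,22,0,-0.1,0.3,-1.5,0.7,20,0,0,0.2,0,0,12,0,0,0,0,0,0,0,0,0]'>/dev/null;python3 -c "
from h import *
plan([.4779,.1811,.10],-0.7,1)"
```

```text
t 11.95 pos [0.4784 0.1745 0.1068] yaw -0.67 tilt [-0.0036 -0.0016] F [-0.3 -1.2 -2. ] M [-0.11  0.08 -0.03] op 10.3mm
n 1
[[6.6, -0.6, 6.7, -0.2, 0.1, 0.0]]
```

```bash
python3 -m creep '[5,0,2,-0.1,0,0,1.5,-0.2,1,0,0,0,0,0,0,0,0,0]'>/dev/null;python3 -c "
from h import *
plan([.4779,.1811,.10],-0.7,1)
save('side','side8.png'); save('wrist','wrist8.png')
plan([.4779,.1811,.10],-0.7,1)
from wf import wire
s,p,r=pose()
a,b=wire('pics/side8.npz',p,r,off=(-.4,.8),box=(205,180,60,55),f=10); cv2.imwrite('pics/wf8.png',b)"
```

```text
t 12.20 pos [0.4791 0.1764 0.103 ] yaw -1.06 tilt [-0.0031 -0.0052] F [-0.6  0.4 -0.3] M [-0.11  0.04 -0.01] op 10.0mm
n 1
[[4.6, -1.3, 3.0, -0.2, 0.3, -0.4]]
t 12.30 pos [0.4793 0.1767 0.1034] yaw -1.04 tilt [-0.0023 -0.0047] F [ 0.2 -0.3 -1.4] M [-0.08  0.06 -0.01] op 10.4mm
n 1
[[4.4, -1.5, 3.4, -0.1, 0.3, -0.3]]
```

View pics/wf8.png

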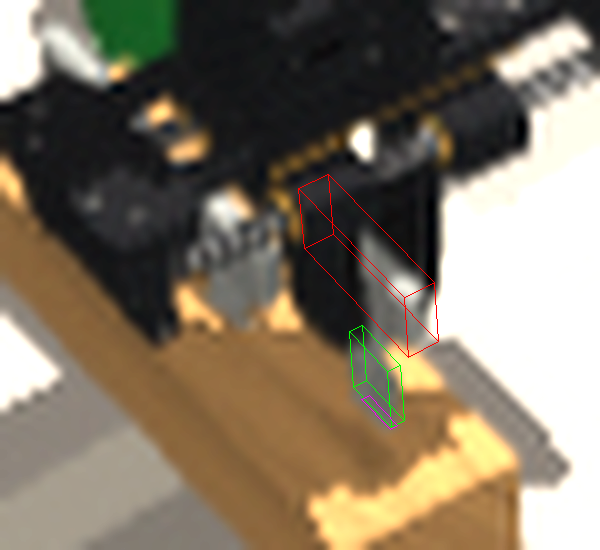

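View pics/wrist8.png

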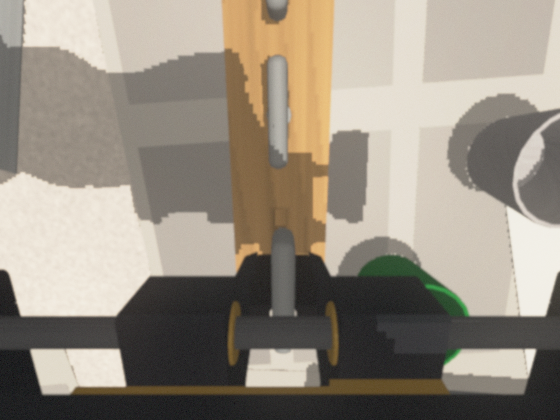

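```bash
python3 -m creep '[3.5,-1.2,0,-0.1,0.3,-0.3,1.5,-0.3,0,0,0,0,0,0,0,0,0,0]'>/dev/null;python3 -c "
from h import *
plan([.4779,.1811,.09],-0.7,2)"
```

```text
t 12.55 pos [0.4787 0.1825 0.1049] yaw -0.72 tilt [0.0024 0.0023] F [-0.5  0.2 -0.7] M [-0.1   0.07 -0.01] op 10.4mm
n 2
[[-0.7, -0.4, 7.5, 0.1, -0.1, -0.0], [-0.7, -0.4, 7.5, 0.1, -0.1, -0.0]]
```

```bash
python3 -m creep '[-1,-0.5,5,0.1,-0.1,0,-0.5,-0.2,5,0,0,0,0,0,2,0,0,0]'>/dev/null;python3 -c "
from h import *
plan([.4779,.1811,.08],-0.7,2)"
```

```text
t 12.80 pos [0.4786 0.1817 0.0931] yaw -0.66 tilt [0.0029 0.0017] F [-0.3  0.5 -1.3] M [-0.11  0.06  0.05] op 10.4mm
n 2
[[-0.3, -0.3, 6.5, 0.1, -0.0, 0.0], [-0.3, -0.3, 6.5, 0.1, -0.0, 0.0]]
```

```bash
python3 -m creep '[-0.3,-0.5,4,0.1,0,0,-0.3,-0.3,4,0,0,0]'>/dev/null;python3 m.py; python3 -m creep '[0,0,4,0,0,0,0,0,4,0,0,0]'>/dev/null;python3 m.py
```

```text
t 12.97 pos [0.4777 0.181  0.0842] yaw -0.66 tilt [0.0009 0.0016] F [ 0.2 -0.3 -1.3] M [-0.07  0.07  0.01] op 10.2mm
t 13.13 pos [0.4775 0.1808 0.075 ] yaw -0.67 tilt [0.0002 0.0012] F [ 0.3  0.1 -1. ] M [-0.04  0.07  0.03] op 10.3mm
```

```bash
python3 -m creep '[0,0,5,0,0,0,0,0,5,0,0,0,0,0,3.5,0,0,0]'>/dev/null;python3 m.py; python3 -m creep '[0,0,1.5,0,0,0,0,0,0,0,0,0]'>/dev/null;python3 m.py; python3 -m creep '[0,0,0,0,0,0,0,0,0,0,0,0,0,0,0,0,0,0]' 40 25;  python3 m.py
```

```text
t 13.38 pos [0.4774 0.1807 0.0597] yaw -0.68 tilt [-0.0003  0.0009] F [ 0.2 -0.5 -0.8] M [-0.09  0.05  0.01] op 10.4mm
t 13.55 pos [0.4773 0.1807 0.0583] yaw -0.69 tilt [-0.0005  0.001 ] F [-1.2 -0.4  6.6] M [-0.12  0.34  0.01] op 10.1mm
clock: 13.8
tool_pos: [0.4777, 0.1809, 0.0586]
eef_rot: [0.711, 0.703, 0.001, -0.0]
contact_force: [-0.4, -0.3, -0.3]
opening: 0.318
t 13.80 pos [0.4777 0.1809 0.0586] yaw -0.69 tilt [0.0005 0.0015] F [-0.4 -0.3 -0.3] M [-0.09  0.05 -0.09] op 28.1mm
```

```bash
python3 -m creep '[0,0,-12,0,0,0,0,0,-20,0,0,0,0,0,-18,0,0,0,20,0.3,-5,0,0,0,27,0.4,0,0,0,0]'>/dev/null;python3 -c "
from h import *
plan([.4787,.2529,.1],-0.75,2)"
```

```text
t 14.22 pos [0.4788 0.2211 0.1147] yaw -1.29 tilt [-0.0034 -0.005 ] F [-0.6  0.2 -0.5] M [-0.07  0.02  0.02] op 39.7mm
n 2
[[15.9, -0.4, 7.3, -0.1, 0.1, -0.3], [15.9, -0.3, 7.3, -0.1, 0.1, -0.3]]
```

```bash
python3 -m creep '[18,-0.4,4,-0.1,0.2,-0.3,7,0,4,0,0,0,2,0,1,0,0,0,0,0,0,0,0,0]'>/dev/null;python3 -c "
from h import *
plan([.4787,.2529,.095],-0.75,2)"
```

```text
t 14.55 pos [0.4793 0.2553 0.1059] yaw -0.62 tilt [0.0017 0.0036] F [ 0.   0.6 -0.3] M [-0.09  0.09  0.  ] op 39.8mm
n 2
[[-1.2, -0.3, 5.5, 0.0, -0.1, 0.1], [-1.2, -0.3, 5.5, 0.0, -0.1, 0.1]]
```

```bash
python3 -m creep '[-1.8,-0.5,6,0,-0.1,0.1,-0.6,-0.2,6,0,0,0,0,0,3,0,0,0]'>/dev/null;python3 -c "
from h import *
plan([.4787,.2529,.0586],-0.75,3)
save('wrist','wrist9.png')
W=np.load('pics/wrist9.npz');K,E=W['K'],W['E']
im=cv2.imread('pics/wrist9.png')[150:400,180:390];cv2.imwrite('pics/wrist9c.png',cv2.resize(im,None,fx=2.4,fy=2.4))
"
```

```text
t 14.80 pos [0.4786 0.2493 0.0897] yaw -0.91 tilt [ 0.0011 -0.0011] F [ 0.1 -0.5 -0.5] M [-0.12  0.06  0.05] op 39.8mm
n 3
[[1.2, -0.0, 10.4, 0.0, 0.0, -0.1], [1.2, -0.0, 10.4, 0.0, 0.0, -0.1], [1.2, -0.0, 10.4, 0.0, 0.0, -0.1]]
```

View pics/wrist9c.png

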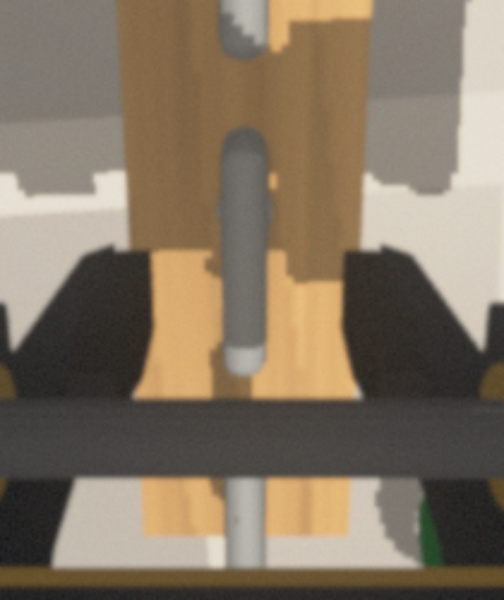

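```bash
python3 -m creep '[2,0,12,0,0,-0.1,1,0,10,0,0,0,0.5,0,6,0,0,0,0,0,1,0,0,0]'>/dev/null;python3 -c "
from h import *
plan([.4787,.2529,.0586],-0.75,1)"
```

```text
t 15.18 pos [0.4787 0.2505 0.0568] yaw -1.00 tilt [-0.0006 -0.0031] F [-0.4 -0.3  0.7] M [-0.03  0.11  0.07] op 39.7mm
n 1
[[2.4, -0.0, -1.9, -0.0, 0.2, -0.2]]
```

```bash
python3 -m creep '[1.8,0,-1.5,0,0.2,-0.2,0.5,0,-0.5,0,0,0,0,0,0,0,0,0]'>/dev/null;python3 m.py; python3 -m creep '[0,0,0,0,0,0,0,0,0,0,0,0,0,0,0,0,0,0,0,0,0,0,0,0,0,0,0,0,0,0]' 0 25 >/dev/null; python3 m.py
```

```text
t 15.43 pos [0.4781 0.2527 0.0576] yaw -0.77 tilt [-0.0024 -0.0004] F [ 0.5 -0.7  0.2] M [-0.06  0.11 -0.  ] op 40.3mm
t 15.85 pos [0.4787 0.2533 0.0591] yaw -0.75 tilt [-0.0005  0.0009] F [-0.6 -0.2 -1. ] M [-0.09  0.14 -0.02] op 9.7mm
```

```bash
python3 -m creep '[0,0,0,0,0,0,0,0,-12,0.1,0,0,0,0,-18,0.1,0,0,0,0,-25,0,0,0,0,0,-35,0,0,0]' >/dev/null; python3 -m creep '[-20,2,-28,0,0,0]'; python3 -c "
from h import *
plan([.5372,-.1517,.19],-5.8)"
```

```text
clock: 16.35
tool_pos: [0.4767, 0.2356, 0.1748]
eef_rot: [0.709, 0.705, -0.006, -0.005]
contact_force: [0.4, -0.8, -1.3]
opening: 0.121
t 16.35 pos [0.4767 0.2356 0.1748] yaw -0.38 tilt [-0.0156 -0.0025] F [ 0.4 -0.8 -1.3] M [ 0.02 -0.02  0.03] op 10.6mm
n 10
[[-38.7, 6.3, -1.5, -0.1, 0.0, 0.5], [-38.6, 6.6, -1.5, -0.1, 0.0, 0.5], [-38.6, 7.0, -1.5, -0.1, 0.0, 0.5], [-38.5, 7.4, -1.5, -0.1, 0.0, 0.5], [-38.4, 7.7, -1.5, -0.1, 0.0, 0.5]]
[[-38.4, 8.1, -1.5, -0.1, 0.0, 0.5], [-38.3, 8.5, -1.5, -0.1, 0.0, 0.5], [-38.2, 8.8, -1.5, -0.1, 0.0, 0.5], [-38.1, 9.2, -1.5, -0.1, 0.0, 0.5], [-38.0, 9.6, -1.5, -0.1, 0.0, 0.5]]
```

```bash
python3 -m creep '[-38,6,-3,-0.2,0,0.5,-39,7,-2,-0.2,0,0.5,-39,7,-1,-0.1,0,0.5,-39,7,-1,0,0,0.5,-39,8,-1,0,0,0.5]'>/dev/null; python3 -m creep '[-39,8,0,0,0,0.5,-39,8,0,0,0,0.5,-36,8,0,0,0,0.5]' >/dev/null;python3 -c "
from h import *
plan([.5372,-.1517,.18],-5.8)"
```

```text
t 17.02 pos [ 0.5302 -0.0768  0.1888] yaw -3.54 tilt [0.0073 0.0077] F [ 0.8  0.3 -0.8] M [-0.1  -0.03 -0.02] op 10.3mm
n 2
[[-37.2, 5.8, 4.1, 0.2, -0.2, 1.1], [-37.1, 6.5, 4.3, 0.2, -0.2, 1.1]]
```

```bash
python3 -m creep '[-34,6,3,0.2,-0.2,1,-22,3,2,0.2,-0.2,0.6,-8,1,1,0,0,0.2,0,0,0,0,0,0]'>/dev/null;python3 -c "
from h import *
plan([.5372,-.1517,.175],-5.8)"
```

```text
t 17.35 pos [ 0.5342 -0.1571  0.1821] yaw -6.39 tilt [ 0.0001 -0.0059] F [ 0.7  0.4 -0.8] M [-0.05  0.05 -0.03] op 10.2mm
n 1
[[5.7, 2.4, 7.1, 0.0, 0.3, -0.6]]
```

```bash
python3 -m creep '[3,1.6,6,0,0.3,-0.4,1,0.8,6,0,0,-0.1,0,0,3,0,0,0,0,0,0,0,0,0]'>/dev/null;python3 -c "
from h import *
plan([.5372,-.1517,.162],-5.8)"
```

```text
t 17.68 pos [ 0.537  -0.1458  0.1652] yaw -5.38 tilt [-0.0007  0.0049] F [-0.3  0.5 -1. ] M [-0.11  0.04  0.06] op 10.4mm
n 1
[[-5.8, 0.7, 3.2, -0.1, -0.3, 0.4]]
```

```bash
python3 -m creep '[-3.5,0.5,1.5,0,-0.2,0.3,-2,0.1,1.5,0,0,0.1,0,0,0,0,0,0]'>/dev/null;python3 -c "
from h import *
plan([.5372,-.1517,.162],-5.8)"; python3 look.py 10;  python3 - <<'E'
from wf import *
s,p,r=pose()
a2,b2=wire("pics/side10.npz",p,r,off=(-.4,.8)); cv2.imwrite("pics/wf10.png",np.hstack([a2[:,:400],b2[:,:400]]))
E
```

```text
t 17.93 pos [ 0.5373 -0.1472  0.1615] yaw -5.42 tilt [-0.0023  0.0034] F [ 0.1 -0.4 -1.1] M [-0.05  0.12 -0.07] op 10.4mm
n 1
[[-4.5, 0.3, -0.6, -0.2, -0.2, 0.4]]
t 17.93 pos [ 0.5373 -0.1472  0.1615] yaw -5.42 tilt [-0.0023  0.0034] F [ 0.1 -0.4 -1.1] M [-0.05  0.12 -0.07] op 10.4mm
n 1
[[-3.8, 0.0, -1.5, -0.2, -0.2, 0.4]]
t 17.98 pos [ 0.5375 -0.147   0.1616] yaw -5.42 tilt [-0.002   0.0037] F [ 0.2  1.  -1.4] M [0.01 0.02 0.01] op 9.8mm
t 18.03 pos [ 0.5376 -0.1472  0.1618] yaw -5.43 tilt [-0.0017  0.0035] F [ 0.5  0.8 -1.2] M [-0.03  0.06 -0.03] op 10.4mm
```

View pics/wf10.png

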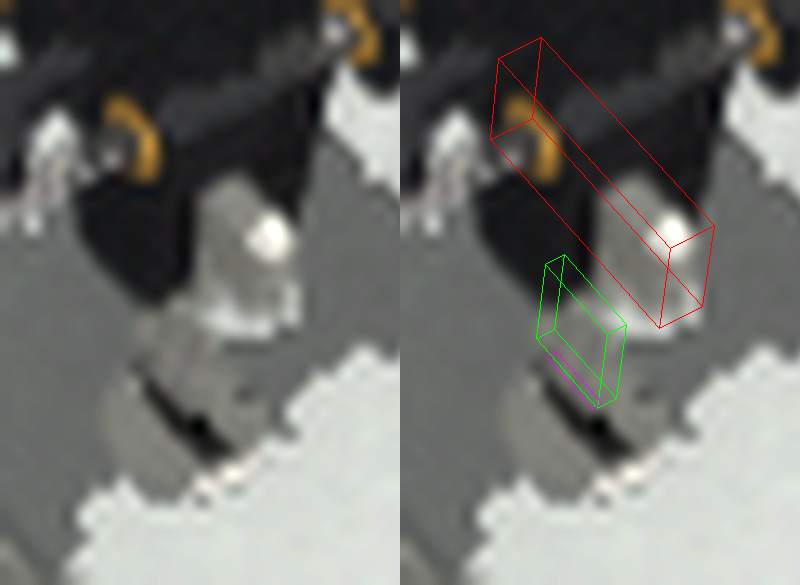

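View pics/wrist10c.png

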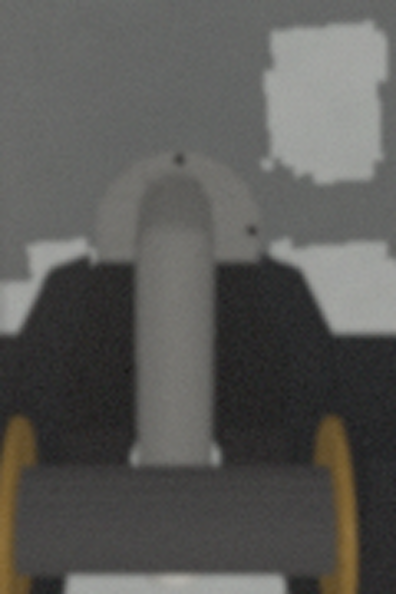

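```bash
python3 -m creep '[-3,0,0,-0.1,-0.2,0.3,-1.5,0,0,0,0,0.1,0,0,0,0,0,0]'>/dev/null;python3 m.py; python3 -m creep '[0,0,0,0,0,0]' >/dev/null; python3 -c "
from h import *
plan([.5373,-.1518,.155],-5.8)"
```

```text
t 18.28 pos [ 0.5373 -0.1524  0.1622] yaw -5.88 tilt [ 0.0007 -0.0009] F [-0.6 -0.  -1.6] M [-0.07  0.06  0.03] op 10.1mm
t 18.37 pos [ 0.5373 -0.1526  0.1623] yaw -5.90 tilt [ 0.0009 -0.0011] F [ 0.4  0.1 -0.7] M [-0.01  0.13 -0.01] op 10.3mm
n 1
[[0.8, -0.1, 7.3, 0.1, 0.1, -0.1]]
```

```bash
python3 -m creep '[0.7,0,3,0.1,0.1,-0.1,0,0,3,0,0,0]'>/dev/null;python3 m.py; python3 -m creep '[0,0,2,0,0,0,0,0,2,0,0,0]' >/dev/null;python3 m.py; python3 -m creep '[0,0,2,0,0,0,0,0,2,0,0,0]' >/dev/null; python3 -c "
from h import *
plan([.5373,-.1518,.145],-5.8)"
```

```text
t 18.53 pos [ 0.5378 -0.1523  0.1567] yaw -5.83 tilt [0.0008 0.0005] F [-0.3 -0.5 -0.7] M [-0.06  0.06  0.01] op 9.9mm
t 18.70 pos [ 0.5377 -0.1523  0.152 ] yaw -5.83 tilt [0.0004 0.0008] F [-0.1  0.6 -1.3] M [-0.03  0.11 -0.  ] op 10.3mm
t 18.87 pos [ 0.5376 -0.1522  0.1473] yaw -5.83 tilt [-0.0001  0.0009] F [-0.6 -0.3 -1.1] M [-0.07  0.09  0.06] op 10.1mm
n 1
[[0.3, -0.3, 2.3, -0.0, -0.1, -0.0]]
```

```bash
python3 -m creep '[0.3,-0.2,5,0,0,0,0,0,5,0,0,0,0,0,4,0,0,0]'>/dev/null;python3 m.py; python3 -m creep '[0,0,3,0,0,0,0,0,2,0,0,0]' >/dev/null;python3 m.py; python3 -m creep '[0,0,2,0,0,0,0,0,1.5,0,0,0]' >/dev/null; python3 m.py;  python3 -m creep '[0,0,1,0,0,0]' >/dev/null; python3 m.py
```

```text
t 19.12 pos [ 0.5377 -0.1518  0.1322] yaw -5.82 tilt [0.0006 0.0008] F [-0.3 -0.7 -1. ] M [-0.05  0.05 -0.  ] op 10.3mm
t 19.28 pos [ 0.5372 -0.1516  0.1258] yaw -5.81 tilt [-0.0008  0.0012] F [ 0.3  0.3 -0.9] M [-0.09  0.03  0.02] op 10.4mm
t 19.45 pos [ 0.5373 -0.1517  0.1224] yaw -5.82 tilt [-0.0007  0.0011] F [-4.8  1.3 20.5] M [ 0.22  0.93 -0.01] op 9.9mm
t 19.53 pos [ 0.5373 -0.1517  0.1225] yaw -5.83 tilt [-0.0004  0.0011] F [-4.1  1.2 13.4] M [0.21 0.86 0.01] op 10.0mm
```

Home. Now the careful turn.

```bash
python3 -m creep '[0,0,0.2,0,0,4,0,0,0.2,0,0,4]' >/dev/null; python3 m.py;  python3 -m creep '[0,0,0.2,0,0,3]' >/dev/null; python3 m.py; python3 -m creep '[0,0,0.2,0,0,2]' >/dev/null; python3 m.py; python3 -m creep '[0,0,0.2,0,0,2]' >/dev/null; python3 m.py
```

```text
t 19.70 pos [ 0.5379 -0.1518  0.1232] yaw -14.04 tilt [0.0016 0.0012] F [-0.3  0.5 -2.9] M [-0.03  0.04  0.06] op 10.2mm
t 19.78 pos [ 0.5379 -0.1519  0.1231] yaw -17.23 tilt [0.0019 0.0012] F [-0.9  1.1 -1.4] M [-0.02  0.15  0.03] op 10.1mm
t 19.87 pos [ 0.5379 -0.1518  0.1231] yaw -19.37 tilt [0.0021 0.0011] F [-0.9  0.5  1.1] M [-0.02  0.23  0.03] op 10.3mm
t 19.95 pos [ 0.538  -0.1518  0.1231] yaw -21.47 tilt [0.0023 0.001 ] F [-1.6  1.   1.5] M [-0.02  0.26  0.09] op 10.2mm
```

```bash
python3 -m creep '[0,0,0.2,0,0,2]' >/dev/null; python3 m.py;  python3 -m creep '[0,0,0.2,0,0,2]' >/dev/null; python3 m.py; python3 -m creep '[0,0,0.2,0,0,1.5]' >/dev/null; python3 m.py
```

```text
t 20.03 pos [ 0.538  -0.1518  0.123 ] yaw -23.58 tilt [0.0024 0.0009] F [0.  0.3 1.8] M [-0.03  0.29  0.18] op 10.4mm
t 20.12 pos [ 0.5381 -0.1518  0.123 ] yaw -25.70 tilt [0.0025 0.0008] F [-0.8 -0.5  2.8] M [-0.04  0.33  0.35] op 10.3mm
t 20.20 pos [ 0.5381 -0.1518  0.123 ] yaw -27.32 tilt [0.0027 0.0007] F [-1.5 -0.   3.6] M [-0.02  0.34  0.35] op 10.8mm
```

```bash
python3 -m creep '[0,0,0,0,0,-6,0,0,0,0,0,-6,0,0,0,0,0,-6,0,0,0,0,0,-5,0,0,0,0,0,-3]' >/dev/null; python3 m.py; python3 -m creep '[0,0,0,0,0,-2,0,0,0,0,0,-2]' >/dev/null; python3 m.py;python3 -m creep '[0,0,0,0,0,-1.5]' >/dev/null; python3 m.py
```

```text
t 20.62 pos [ 0.5378 -0.1516  0.123 ] yaw -0.75 tilt [0.0018 0.0003] F [-0.2 -0.1  0.9] M [-0.03  0.21 -0.04] op 10.0mm
t 20.78 pos [ 0.5376 -0.1516  0.123 ] yaw 3.29 tilt [0.0016 0.0009] F [-1.   0.7  1.2] M [ 0.09  0.16 -0.25] op 10.3mm
t 20.87 pos [ 0.5376 -0.1516  0.123 ] yaw 4.81 tilt [0.0016 0.0012] F [0.  0.2 2.4] M [ 0.11  0.23 -0.36] op 11.1mm
```

```bash
python3 -m creep '[0,0,0,0,0,5,0,0,0,0,0,4,0,0,0,0,0,1,0,0,0,0,0,0]' >/dev/null; python3 m.py; python3 -m creep '[0,0,-3,0,0,0,0,0,-4,0,0,0,0,0,-7,0,0,0]' >/dev/null; python3 m.py; python3 -m creep '[0,0,-12,0,0,0,0,0,-20,0,0,0,10,-2,-20,0,0,0,30,-7,-8,0,0,-0.4,37,-9,0,0,0,-0.4]' >/dev/null; python3 -c "
from h import *
plan([.4787,.2529,.185],-0.7)"
```

```text
t 21.20 pos [ 0.5379 -0.1517  0.1229] yaw -5.48 tilt [0.0023 0.0014] F [-1.2  0.5  1.3] M [-0.01  0.29 -0.06] op 10.5mm
t 21.45 pos [ 0.5372 -0.1514  0.1361] yaw -5.23 tilt [-0.0003  0.0017] F [ 0.4  0.4 -1.6] M [-0.02  0.07  0.01] op 10.2mm
t 21.87 pos [ 0.528  -0.0825  0.2017] yaw -5.12 tilt [ 0.0062 -0.0058] F [ 0.4  0.6 -1.7] M [-0.05  0.08  0.01] op 10.5mm
n 9
[[36.6, -8.8, 1.6, 0.0, 0.0, -0.5], [36.7, -8.5, 1.6, 0.0, 0.0, -0.5], [36.8, -8.2, 1.7, 0.0, 0.0, -0.5], [36.8, -7.9, 1.7, 0.0, 0.0, -0.5], [36.9, -7.5, 1.7, 0.0, 0.0, -0.5]]
[[37.0, -7.2, 1.8, 0.0, 0.0, -0.5], [37.0, -6.9, 1.8, 0.0, 0.0, -0.5], [37.1, -6.6, 1.8, 0.0, 0.0, -0.5], [37.1, -6.3, 1.8, 0.0, 0.0, -0.5]]
```

```bash
python3 -m creep '[37,-9,0,0,0,-0.5,37,-8.5,1,0,0,-0.5,37,-8,1,0,0,-0.5,37,-8,2,0,0,-0.5,37,-8,2,0,0,-0.5]'>/dev/null; python3 -m creep '[37,-7,2,0,0,-0.5,37,-7,2,0,0,-0.5]'>/dev/null;python3 -c "
from h import *
plan([.4787,.2529,.17],-0.7)"
```

```text
t 22.45 pos [0.4894 0.1881 0.1961] yaw -1.64 tilt [ 0.0177 -0.0052] F [ 1.4 -0.7 -0.8] M [-0.07 -0.01 -0.  ] op 10.2mm
n 2
[[32.3, -6.5, 12.8, 0.5, 0.1, -0.5], [32.3, -6.1, 12.9, 0.5, 0.1, -0.5]]
```

```bash
python3 -m creep '[30,-6,6,0.5,0.2,-0.4,18,-4,8,0.5,0.2,-0.2,8,-2,8,0,0,0,0,0,0,0,0,0]'>/dev/null;python3 -c "
from h import *
plan([.4787,.2529,.13],-0.7,3)"
```

```text
t 22.78 pos [0.4752 0.2601 0.1751] yaw 0.14 tilt [0.0018 0.0116] F [-0.9 -0.1 -1.9] M [-0.11  0.07  0.04] op 10.1mm
n 3
[[-2.6, 1.1, 15.0, 0.0, -0.2, 0.3], [-2.5, 1.2, 15.0, 0.0, -0.2, 0.3], [-2.4, 1.2, 15.0, 0.0, -0.2, 0.3]]
```

```bash
python3 -m creep '[-2.5,1.2,16,0,-0.3,0.4,-2,0.6,18,0,-0.2,0.3,0,0,14,0,0,0,0,0,8,0,0,0,0,0,2,0,0,0]'>/dev/null;python3 -c "
from h import *
plan([.4787,.2529,.1],-0.7,1)"
```

```text
t 23.20 pos [0.4807 0.2488 0.1176] yaw -0.92 tilt [ 0.0071 -0.0005] F [-0.8 -1.  -2.1] M [-0.01  0.1  -0.02] op 9.9mm
n 1
[[4.1, -2.2, 17.6, 0.4, 0.0, -0.2]]
```

```bash
python3 -m creep '[3,-1.8,6,0.3,0,-0.2,1,-0.4,4,0.1,0,0,0,0,0,0,0,0,0,0,0,0,0,0]'>/dev/null;python3 -c "
from h import *
plan([.4787,.2529,.095],-0.7,1)"
```

```text
t 23.53 pos [0.4802 0.2501 0.1082] yaw -0.96 tilt [ 0.0011 -0.0015] F [-0.4 -0.6 -1. ] M [-0.07  0.08  0.03] op 10.5mm
n 1
[[2.8, -1.6, 13.1, 0.1, 0.1, -0.3]]
```

```bash
python3 -m creep '[2.3,-1.5,5,0.1,0.1,-0.3,0.5,-0.3,5,0,0,0,0,0,0,0,0,0,0,0,0,0,0,0]'>/dev/null;python3 -c "
from h import *
plan([.4787,.2529,.09],-0.7,1)"
```

```text
t 23.87 pos [0.4791 0.2539 0.0984] yaw -0.60 tilt [0.0015 0.0021] F [-0.3  0.4 -0.4] M [-0.07  0.1   0.02] op 10.3mm
n 1
[[-1.1, -0.4, 8.4, 0.1, -0.1, 0.1]]
```

```bash
python3 -m creep '[-0.7,-0.4,5,0.1,-0.1,0.1,-0.3,0,4,0,0,0]'>/dev/null;python3 m.py; python3 -m creep '[0,-0.2,4,0,0,0,0,0,4,0,0,0]'>/dev/null;python3 m.py;  python3 -m creep '[0,0,5,0,0,0,0,0,4,0,0,0]'>/dev/null;python3 m.py
```

```text
t 24.03 pos [0.479  0.2534 0.0896] yaw -0.68 tilt [0.001  0.0011] F [ 0.3 -0.1 -0.9] M [-0.04  0.03  0.01] op 10.1mm
t 24.20 pos [0.4789 0.2534 0.0807] yaw -0.68 tilt [0.0011 0.0011] F [ 0.1 -0.  -0.3] M [-0.08  0.08  0.  ] op 10.4mm
t 24.37 pos [0.4788 0.2533 0.0705] yaw -0.68 tilt [0.0009 0.0008] F [-0.9 -0.7 -1.4] M [-0.08  0.08 -0.03] op 10.1mm
```

```bash
python3 -m creep '[0,0,5,0,0,0,0,0,4,0,0,0,0,0,2,0,0,0]'>/dev/null;python3 m.py; python3 -m creep '[0,0,1,0,0,0]'>/dev/null;python3 m.py; python3 -m creep '[0,0,0,0,0,0,0,0,0,0,0,0,0,0,0,0,0,0]' 40 25 >/dev/null;  python3 m.py
```

```text
t 24.62 pos [0.4787 0.2533 0.0583] yaw -0.69 tilt [0.0004 0.0007] F [-5.  -1.3 28.4] M [-0.25  1.01 -0.01] op 10.2mm
t 24.70 pos [0.4787 0.2534 0.0584] yaw -0.70 tilt [0.0006 0.0011] F [-4.2 -1.3 22.4] M [-0.39  0.9   0.07] op 10.2mm
t 24.95 pos [0.4794 0.2538 0.0593] yaw -0.71 tilt [0.0023 0.0023] F [ 0.2  0.8 -0.4] M [-0.01  0.11  0.02] op 28.1mm
```

Seated and released. On to the third key (slot y = +72).

```bash
python3 -m creep '[0,0,-12,0,0,0,0,0,-20,0,0,0,0,0,-16,0,0,0,20,0,-3,0,0,0,24,0,0,0,0,0]'>/dev/null;python3 -c "
from h import *
plan([.4797,.325,.1],-0.75,2)"
```

```text
t 25.37 pos [0.4803 0.2913 0.114 ] yaw -1.25 tilt [-0.0007 -0.0042] F [ 0.5  0.6 -0.2] M [-0.03  0.04 -0.01] op 40.3mm
n 2
[[16.9, -0.7, 6.9, -0.0, 0.1, -0.2], [16.9, -0.6, 7.0, -0.0, 0.1, -0.2]]
```

```bash
python3 -m creep '[17,-0.5,4,0,0.2,-0.3,7,0,4,0,0,0,2,0,1,0,0,0,0,0,0,0,0,0]'>/dev/null;python3 -c "
from h import *
save('side','side11.png')
plan([.4797,.325,.095],-0.75,2)"
```

```text
t 25.75 pos [0.48   0.3239 0.1061] yaw -0.59 tilt [0.0018 0.0042] F [-0.7 -1.   0.5] M [-0.04  0.07 -0.03] op 40.0mm
n 2
[[0.5, -0.2, 5.5, 0.1, -0.1, 0.1], [0.5, -0.2, 5.5, 0.1, -0.1, 0.1]]
```

```bash
python3 -m creep '[0.5,-0.3,7,0.1,-0.2,0.1,0.5,0,6,0,0,0,0,0,2,0,0,0,0,0,0,0,0,0]'>/dev/null;python3 -c "
from h import *
plan([.4797,.325,.0586],-0.75,3)
save('wrist','wrist11.png')
im=cv2.imread('pics/wrist11.png')[150:400,180:390];cv2.imwrite('pics/wrist11c.png',cv2.resize(im,None,fx=2.4,fy=2.4))
"
```

```text
t 26.08 pos [0.4796 0.3203 0.0886] yaw -0.94 tilt [-0.0025 -0.0043] F [ 0.4  0.9 -0. ] M [-0.05  0.08  0.06] op 39.9mm
n 3
[[1.6, 0.0, 10.0, -0.0, 0.1, -0.1], [1.6, 0.0, 10.0, -0.0, 0.1, -0.1], [1.6, 0.0, 10.0, -0.0, 0.1, -0.1]]
```

View pics/wrist11c.png

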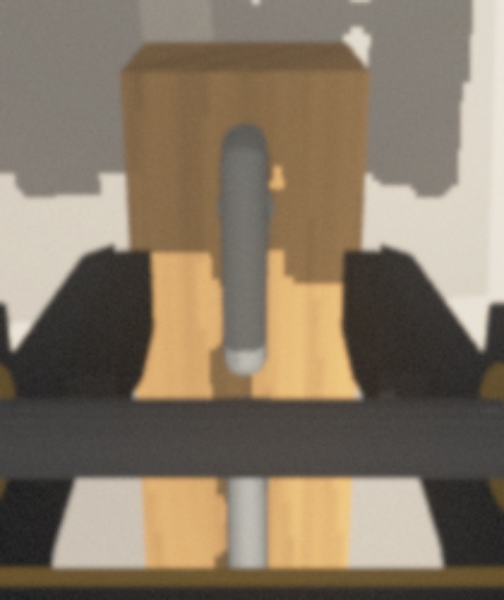

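View pics/side11.png

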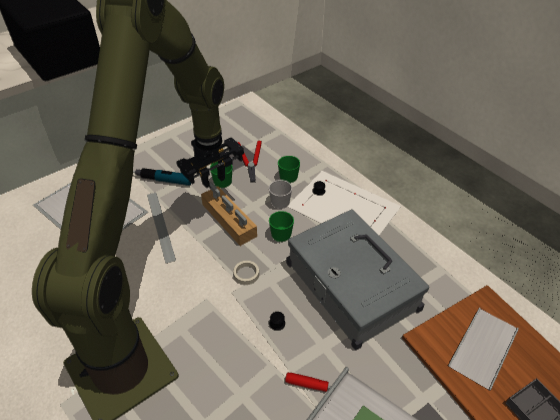

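```bash
python3 -m creep '[2,0,12,0,0.1,-0.1,1.2,0,9,0,0.1,0,0.5,0,5,0,0,0,0,0,1,0,0,0]'>/dev/null;python3 -c "
from h import *
plan([.4797,.3246,.0588],-0.75,1)"
```

```text
t 26.47 pos [0.4801 0.3234 0.0591] yaw -0.92 tilt [-0.002  -0.0005] F [-0.2  0.2  0.3] M [-0.07  0.06  0.  ] op 40.2mm
n 1
[[1.2, -0.4, 0.3, -0.1, 0.0, -0.2]]
```

```bash
python3 -m creep '[1,-0.4,0.2,0,0,-0.2,0,0,0,0,0,0]'>/dev/null;python3 m.py; python3 -m creep '[0,0,0,0,0,0,0,0,0,0,0,0,0,0,0,0,0,0,0,0,0,0,0,0,0,0,0,0,0,0]' 0 25 >/dev/null; python3 m.py; python3 -m creep '[0,0,-12,0.1,0,0,0,0,-18,0.1,0,0,0,0,-25,0,0,0,0,0,-35,0,0,0,-20,2,-28,0,0,0]' >/dev/null; python3 -c "
from h import *
plan([.5372,-.1517,.19],-5.8)"
```

```text
t 26.63 pos [0.4792 0.3242 0.0577] yaw -0.70 tilt [-0.0034 -0.0015] F [ 0.3 -0.3  0.4] M [-0.03  0.05 -0.04] op 39.8mm
t 27.05 pos [0.4796 0.3248 0.0587] yaw -0.67 tilt [-0.0021 -0.0005] F [-0.3 -0.  -0.7] M [-0.06  0.08  0.01] op 10.4mm
t 27.47 pos [0.4775 0.307  0.1746] yaw -0.32 tilt [-0.0166 -0.0047] F [ 1.1  1.1 -1.5] M [-0.   -0.   -0.01] op 10.5mm
n 12
[[-38.2, 5.2, -1.2, -0.1, 0.0, 0.5], [-38.2, 5.5, -1.2, -0.1, 0.0, 0.5], [-38.1, 5.8, -1.2, -0.1, 0.0, 0.5], [-38.1, 6.1, -1.2, -0.1, 0.0, 0.5], [-38.0, 6.4, -1.2, -0.1, 0.0, 0.5]]
[[-38.0, 6.7, -1.2, -0.1, 0.0, 0.5], [-37.9, 7.0, -1.2, -0.1, 0.0, 0.5], [-37.8, 7.3, -1.3, -0.1, 0.0, 0.5], [-37.8, 7.6, -1.3, -0.1, 0.0, 0.5], [-37.7, 7.9, -1.3, -0.1, 0.0, 0.5]]
[[-37.7, 8.2, -1.3, -0.1, 0.0, 0.5], [-37.6, 8.5, -1.3, -0.1, 0.0, 0.5]]
```

```bash
python3 -m creep '[-38,5,-3,-0.2,0,0.5,-39,6,-2,-0.2,0,0.5,-39,6,-1,-0.1,0,0.5,-39,6,-1,0,0,0.5,-39,6,-1,0,0,0.5]'>/dev/null; python3 -m creep '[-39,7,0,0,0,0.5,-39,7,0,0,0,0.5,-39,7,0,0,0,0.5,-39,8,0,0,0,0.5,-36,8,0,0,0,0.5]' >/dev/null;python3 -c "
from h import *
plan([.5372,-.1517,.18],-5.8)"
```

```text
t 28.30 pos [ 0.5325 -0.087   0.1898] yaw -4.56 tilt [0.0088 0.0085] F [ 0.6  0.6 -1.5] M [-0.07  0.04 -0.03] op 10.4mm
n 2
[[-32.1, 4.9, 4.7, 0.2, -0.3, 0.6], [-32.0, 5.3, 4.8, 0.2, -0.3, 0.6]]
```

```bash
python3 -m creep '[-30,5,3,0.2,-0.3,0.6,-18,2.5,3,0.2,-0.2,0.3,-6,1,2,0,0,0.2,0,0,0,0,0,0]'>/dev/null;python3 -c "
from h import *
plan([.5372,-.1517,.175],-5.8)"
```

```text
t 28.63 pos [ 0.5351 -0.1574  0.1819] yaw -6.74 tilt [ 0.0025 -0.0073] F [ 0.6  0.5 -1.6] M [0.02 0.11 0.02] op 10.3mm
n 1
[[6.0, 1.4, 6.9, 0.2, 0.4, -0.9]]
```

```bash
python3 -m creep '[1.5,0.9,6,0.1,0.3,-0.7,0,0.4,5,0,0,-0.1,0,0,3,0,0,0,0,0,0,0,0,0]'>/dev/null;python3 -c "
from h import *
plan([.5373,-.1518,.162],-5.8)"
```

```text
t 28.97 pos [ 0.5367 -0.1496  0.1665] yaw -5.44 tilt [0.0004 0.0029] F [-0.3  0.8 -1.5] M [-0.09  0.08 -0.01] op 10.2mm
n 1
[[-2.2, 0.8, 4.5, 0.0, -0.2, 0.4]]
```

```bash
python3 -m creep '[-1.5,0.6,3,0,-0.2,0.3,-0.6,0.2,2,0,0,0.1,0,0,0,0,0,0,0,0,0,0,0,0]'>/dev/null;python3 -c "
from h import *
plan([.5373,-.1518,.157],-5.8)
save('wrist','wrist12.png')
im=cv2.imread('pics/wrist12.png')[175:355,230:350]; cv2.imwrite('pics/wrist12c.png',cv2.resize(im,None,fx=3.3,fy=3.3,interpolation=cv2.INTER_CUBIC))
info()"
```

```text
t 29.30 pos [ 0.5377 -0.1474  0.1605] yaw -5.50 tilt [-0.0009  0.0015] F [ 0.8  0.6 -1.1] M [-0.06  0.1  -0.  ] op 10.1mm
n 1
[[-4.4, 0.0, 3.5, -0.1, -0.1, 0.3]]
t 29.35 pos [ 0.5377 -0.1474  0.1606] yaw -5.50 tilt [-0.0008  0.0015] F [-0.2 -0.  -0.6] M [-0.03  0.07 -0.03] op 10.5mm
```

View pics/wrist12c.png

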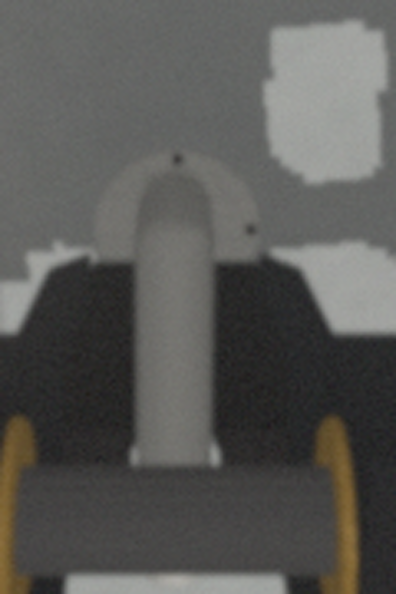

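Key sits in the hand like the earlier ones (bow column ≈175, end at row ≈180 of the crop); the lock disc shows at (178, ~235). Shift −4.4 along tool x and insert.

```bash
python3 -m creep '[-3,0,0,-0.1,-0.1,0.3,-1.3,0,0,0,0,0,0,0,0,0,0,0,0,0,0,0,0,0]'>/dev/null; python3 -c "
from h import *
plan([.5374,-.1518,.155],-5.8)"
```

```text
t 29.68 pos [ 0.5375 -0.1525  0.1611] yaw -5.86 tilt [ 0.0019 -0.0012] F [ 0.3  0.7 -1.1] M [-0.03  0.05 -0.02] op 10.6mm
n 1
[[0.7, -0.2, 6.1, 0.1, 0.1, -0.1]]
```

```bash
python3 -m creep '[0.6,-0.2,3,0.1,0.1,-0.1,0,0,3,0,0,0]'>/dev/null;python3 m.py; python3 -m creep '[0,0,2,0,0,0,0,0,2,0,0,0]' >/dev/null;python3 m.py; python3 -m creep '[0,0,2,0,0,0,0,0,2,0,0,0]' >/dev/null; python3 -c "
from h import *
plan([.5373,-.1518,.145],-5.8)"
```

```text
t 29.85 pos [ 0.5378 -0.1524  0.1554] yaw -5.79 tilt [0.0017 0.0004] F [-0.1  0.9 -1.4] M [-0.04  0.1  -0.01] op 10.3mm
t 30.02 pos [ 0.5376 -0.1524  0.1507] yaw -5.79 tilt [0.0014 0.0006] F [ 0.   0.4 -1.3] M [-0.09  0.08 -0.02] op 9.9mm
t 30.18 pos [ 0.5375 -0.1523  0.146 ] yaw -5.78 tilt [0.0009 0.0008] F [-0.2 -0.4 -1.6] M [-0.07  0.14 -0.02] op 10.3mm
n 1
[[0.4, -0.2, 1.0, 0.0, -0.0, 0.0]]
```

```bash
python3 -m creep '[0.4,-0.2,5,0,0,0,0,0,5,0,0,0,0,0,3,0,0,0]'>/dev/null;python3 m.py; python3 -m creep '[0,0,3,0,0,0,0,0,2,0,0,0]' >/dev/null;python3 m.py; python3 -m creep '[0,0,1.5,0,0,0,0,0,1.5,0,0,0]' >/dev/null; python3 m.py;  python3 -m creep '[0,0,1,0,0,0]' >/dev/null; python3 m.py
```

```text
t 30.43 pos [ 0.5375 -0.1517  0.1318] yaw -5.78 tilt [0.0013 0.0007] F [-0.2  0.6 -0.5] M [-0.09  0.1   0.01] op 10.4mm
t 30.60 pos [ 0.5372 -0.1516  0.1256] yaw -5.78 tilt [0.0003 0.0009] F [-0.2  0.2 -1.4] M [-0.07  0.08 -0.  ] op 9.9mm
t 30.77 pos [ 0.5373 -0.1518  0.1222] yaw -5.78 tilt [0.0003 0.0008] F [-1.8 -0.4 14.8] M [-0.05  0.58  0.02] op 10.3mm
t 30.85 pos [ 0.5374 -0.152   0.1221] yaw -5.79 tilt [0.0007 0.0005] F [-3.9  1.6 15. ] M [0.13 0.81 0.03] op 10.8mm
```

```bash
python3 -m creep '[0,0,0.3,0,0,4,0,0,0.3,0,0,4]' >/dev/null; python3 m.py;  python3 -m creep '[0,0,0.3,0,0,3]' >/dev/null; python3 m.py; python3 -m creep '[0,0,0.3,0,0,3]' >/dev/null; python3 m.py; python3 -m creep '[0,0,0.3,0,0,2]' >/dev/null; python3 m.py; python3 -m creep '[0,0,0.3,0,0,2]' >/dev/null; python3 m.py
```

```text
t 31.02 pos [ 0.5378 -0.152   0.1226] yaw -14.01 tilt [0.0023 0.0009] F [-0.9  0.5 -2.5] M [0.05 0.12 0.01] op 10.4mm
t 31.10 pos [ 0.5379 -0.1519  0.1226] yaw -17.19 tilt [0.0027 0.001 ] F [-1.   0.4 -0.4] M [-0.04  0.24  0.05] op 10.2mm
t 31.18 pos [ 0.5379 -0.152   0.1226] yaw -20.34 tilt [0.003  0.0009] F [-0.2  0.   1.1] M [-0.05  0.28  0.09] op 10.5mm
t 31.27 pos [ 0.538  -0.1519  0.1225] yaw -22.48 tilt [0.0032 0.0009] F [-0.7  0.   3.4] M [-0.02  0.24 -0.01] op 10.6mm
t 31.35 pos [ 0.538  -0.152   0.1225] yaw -24.60 tilt [0.0035 0.0008] F [-1.3 -0.1  3.6] M [-0.01  0.3   0.05] op 9.7mm
```

Low torque past where the others stiffened; continue.

```bash
python3 -m creep '[0,0,0.3,0,0,2]' >/dev/null; python3 m.py;  python3 -m creep '[0,0,0.3,0,0,2]' >/dev/null; python3 m.py; python3 -m creep '[0,0,0.3,0,0,3]' >/dev/null; python3 m.py; python3 -m creep '[0,0,0.3,0,0,4]' >/dev/null; python3 m.py
```

```text
t 31.43 pos [ 0.538  -0.152   0.1225] yaw -26.74 tilt [0.0037 0.0008] F [-1.6  0.7  3. ] M [-0.01  0.29  0.07] op 9.9mm
t 31.52 pos [ 0.5381 -0.152   0.1225] yaw -28.90 tilt [0.004  0.0008] F [-1.1 -0.5  4.2] M [-0.03  0.4   0.04] op 10.2mm
t 31.60 pos [ 0.5382 -0.1521  0.1225] yaw -32.10 tilt [0.0043 0.0009] F [-1.   0.6  4.8] M [0.02 0.42 0.05] op 10.2mm
t 31.68 pos [ 0.5382 -0.1521  0.1225] yaw -36.33 tilt [0.0047 0.001 ] F [-1.4  0.4  3.9] M [-0.03  0.4   0.11] op 10.4mm
```

```bash
python3 -m creep '[0,0,0.3,0.1,0,5,-0.1,-0.2,0.3,0.1,0,5]' >/dev/null; python3 m.py;  python3 -m creep '[-0.1,-0.1,0.3,0,0,5,-0.1,0,0.3,0,0,5]' >/dev/null; python3 m.py; python3 -m creep '[0,0,0.3,0,0,5,0,0,0.3,0,0,5]' >/dev/null; python3 m.py
```

```text
t 31.85 pos [ 0.5384 -0.1522  0.1225] yaw -46.94 tilt [0.0033 0.0033] F [-0.2 -0.1  3.9] M [-0.12  0.33  0.05] op 10.0mm
t 32.02 pos [ 0.5385 -0.1524  0.1225] yaw -57.61 tilt [0.0044 0.0034] F [-1.2  0.5  4.5] M [0.07 0.42 0.05] op 10.2mm
t 32.18 pos [ 0.5387 -0.1526  0.1225] yaw -68.27 tilt [0.0054 0.0033] F [-0.8 -0.7  4.6] M [0.01 0.48 0.09] op 9.9mm
```

```bash
python3 -m creep '[-0.4,-0.4,0.3,0,0,5,-0.2,-0.2,0.3,0,0,5]' >/dev/null; python3 m.py;  python3 -m creep '[-0.2,-0.1,0.3,0,0,5]' >/dev/null; python3 m.py; python3 -m creep '[0,0,0.3,0,0,5]' >/dev/null; python3 m.py;python3 -m creep '[0,0,0.3,0,0,4]' >/dev/null; python3 m.py
```

```text
t 32.35 pos [ 0.5387 -0.1527  0.1225] yaw -78.93 tilt [0.0075 0.0024] F [-1.1 -1.   3. ] M [-0.01  0.31  0.01] op 10.5mm
t 32.43 pos [ 0.5387 -0.1528  0.1225] yaw -84.27 tilt [0.0082 0.002 ] F [-0.9  1.   3.5] M [0.02 0.4  0.05] op 10.1mm
t 32.52 pos [ 0.5389 -0.153   0.1225] yaw -89.59 tilt [0.0088 0.0019] F [-2.7  0.8  3.9] M [0.02 0.47 0.04] op 10.2mm
t 32.60 pos [ 0.5389 -0.1531  0.1225] yaw -93.92 tilt [0.0091 0.0017] F [-1.1  0.4  3.4] M [0.05 0.55 0.11] op 10.5mm
```

```bash
python3 -c "
from h import *
plan([.5376,-.152,.1222],-97,1)"; python3 -m creep '[-0.8,-0.6,0.3,-0.1,-0.4,3]' >/dev/null; python3 m.py; python3 -m creep '[-0.4,-0.3,0.3,0,0,2]' >/dev/null; python3 m.py
```

```text
t 32.60 pos [ 0.5389 -0.1531  0.1225] yaw -93.92 tilt [0.0091 0.0017] F [-1.1  0.4  3.4] M [0.05 0.55 0.11] op 10.5mm
n 1
[[-1.4, -1.0, 0.3, -0.1, -0.5, 3.1]]
t 32.68 pos [ 0.5387 -0.153   0.1225] yaw -97.22 tilt [ 0.0036 -0.0004] F [ 1.  -1.8  0.5] M [-0.33  0.05  0.04] op 10.0mm
t 32.77 pos [ 0.5389 -0.153   0.1225] yaw -99.43 tilt [ 0.0045 -0.0015] F [-1.5 -0.7  3.5] M [-0.04  0.36  0.08] op 10.0mm
```

```bash
python3 -m creep '[-0.2,-0.2,0.3,0,0,2]' >/dev/null; python3 m.py; python3 -m creep '[-0.2,-0.2,0.3,0,0,2]' >/dev/null; python3 m.py;python3 -m creep '[0,0,0.3,0,0,1.5]' >/dev/null; python3 m.py
```

```text
t 32.85 pos [ 0.5389 -0.1531  0.1225] yaw -101.61 tilt [ 0.0051 -0.0022] F [-1.8 -0.3  6. ] M [0.01 0.52 0.07] op 10.3mm
t 32.93 pos [ 0.5389 -0.1531  0.1224] yaw -103.78 tilt [ 0.0057 -0.0028] F [-1.  -0.   4.3] M [0.05 0.45 0.19] op 10.4mm
t 33.02 pos [ 0.5389 -0.1532  0.1225] yaw -105.41 tilt [ 0.0059 -0.003 ] F [-1.7  0.9  7. ] M [0.05 0.55 0.24] op 10.2mm
```

```bash
python3 -m creep '[0,0,0.2,0,0,1.5]' >/dev/null; python3 m.py;python3 -m creep '[0,0,0.2,0,0,1.5]' >/dev/null; python3 m.py; python3 -m creep '[0,0,0,0,0,0,0,0,0,0,0,0]' >/dev/null; python3 m.py
```

```text
t 33.10 pos [ 0.5389 -0.1532  0.1225] yaw -107.00 tilt [ 0.0059 -0.0031] F [-0.8  0.6  4.2] M [0.06 0.51 0.3 ] op 10.6mm
t 33.18 pos [ 0.5389 -0.1532  0.1225] yaw -108.58 tilt [ 0.006  -0.0032] F [-1.3  0.   4.5] M [0.02 0.51 0.47] op 10.7mm
t 33.35 pos [ 0.5389 -0.1532  0.1225] yaw -108.59 tilt [ 0.0058 -0.0037] F [-1.4 -1.6  3.4] M [0.03 0.48 0.44] op 10.8mm
```

```bash
python3 -m creep '[0,0,0,0,0,-5,0,0,0,0,0,-4,0,0,0,0,0,-2.5,0,0,0,0,0,0]' >/dev/null; python3 m.py; python3 -c "
from h import *
plan([.5388,-.1531,.1222],-96,1)"
```

```text
t 33.68 pos [ 0.5392 -0.1534  0.1225] yaw -96.74 tilt [ 0.0067 -0.0039] F [-0.2  0.1  2.8] M [ 0.07  0.38 -0.04] op 10.1mm
t 33.68 pos [ 0.5392 -0.1534  0.1225] yaw -96.74 tilt [ 0.0067 -0.0039] F [-0.2  0.1  2.8] M [ 0.07  0.38 -0.04] op 10.1mm
n 1
[[-0.4, -0.2, 0.3, 0.2, -0.4, -0.7]]
```

```bash
python3 -m creep '[0,0,-2,0.1,-0.2,-0.4,0,0,-3,0.1,-0.2,-0.2]' >/dev/null; python3 m.py; python3 -m creep '[0,0,-4,0,0,0,0,0,-6,0,0,0]' >/dev/null; python3 m.py; python3 -m creep '[0,0,-12,0,0,0,0,0,-15,0,0,0,0,0,-15,0,0,0,0,0,-5,0,0,0]' >/dev/null; python3 m.py
```

```text
t 33.85 pos [ 0.5388 -0.1529  0.1267] yaw -96.29 tilt [-0.0013  0.0017] F [-0.5  0.9 -1. ] M [-0.06  0.09  0.01] op 10.4mm
t 34.02 pos [ 0.5386 -0.1527  0.1364] yaw -96.37 tilt [-0.0031  0.0022] F [-0.1 -0.  -0.7] M [0.02 0.19 0.02] op 10.3mm
t 34.35 pos [ 0.5386 -0.1526  0.1859] yaw -96.51 tilt [-0.0045  0.0018] F [ 1.  -0.5 -1.9] M [-0.04  0.15  0.  ] op 10.0mm
```

```bash
python3 - <<'E'
from h import *
save('side','side13.png'); save('top','top13.png')
im=cv2.imread('pics/side13.png')[210:330,270:410]; a=cv2.resize(im,None,fx=4,fy=4,interpolation=cv2.INTER_CUBIC); cv2.imwrite('pics/s13c.png',a)
im=cv2.imread('pics/top0.png')[165:215,210:262]; a=cv2.resize(im,None,fx=7,fy=7,interpolation=cv2.INTER_CUBIC)
im=cv2.imread('pics/side0.png')[170:220,255:307]; b=cv2.resize(im,None,fx=7,fy=7,interpolation=cv2.INTER_CUBIC)
cv2.imwrite('pics/tin.png',np.hstack([a,b]))
E
```

```text
(no output)
```

View pics/s13c.png

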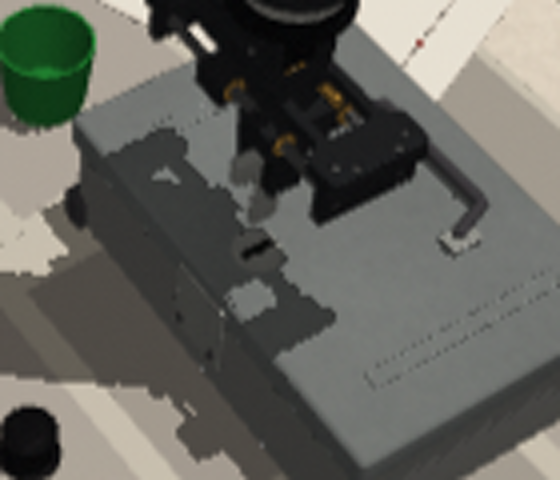

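View pics/tin.png

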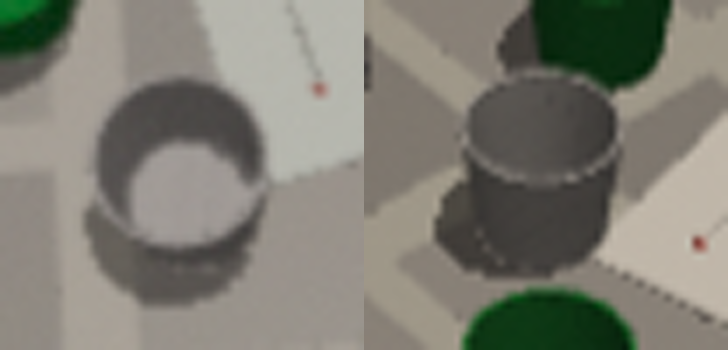

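View pics/top13.png

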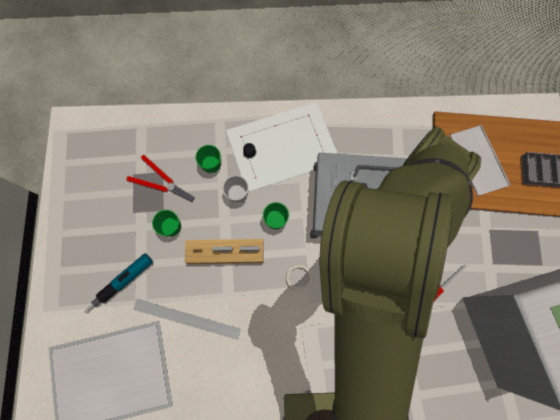

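```bash
python3 - <<'E'
from h import *
T=np.load("pics/top0.npz");S=np.load("pics/side0.npz")
print(ray(T["K"],T["E"],(235.4,188.0),.064),ray(S["K"],S["E"],(279.9,187.5),.064))
plan([.652,.219,.19],-60)
E
```

```text
[0.6466275  0.21637058 0.064     ] [0.64635704 0.21606628 0.064     ]
t 34.45 pos [ 0.5385 -0.1524  0.1849] yaw -96.48 tilt [-0.0049  0.0022] F [ 0.2 -0.4 -0.7] M [-0.02  0.15  0.01] op 10.0mm
n 10
[[7.1, -38.2, -0.5, -0.0, 0.0, -3.6], [9.5, -37.7, -0.5, -0.0, 0.0, -3.6], [11.9, -37.0, -0.5, -0.0, 0.0, -3.6], [14.2, -36.1, -0.5, -0.0, 0.0, -3.6], [16.5, -35.2, -0.5, -0.0, 0.0, -3.6]]
[[18.7, -34.0, -0.5, -0.0, 0.0, -3.6], [20.8, -32.8, -0.5, -0.0, 0.0, -3.6], [22.9, -31.4, -0.5, -0.0, 0.0, -3.6], [24.8, -29.9, -0.5, -0.0, 0.0, -3.6], [26.7, -28.2, -0.5, -0.0, 0.0, -3.6]]
```

```bash
python3 -m creep '[5,-26,-12,0,0,-3.6,9.5,-38,-4,0,0,-3.6,12,-37,0,0,0,-3.6,14,-36,0,0,0,-3.6,16.5,-35,0,0,0,-3.6]'>/dev/null; python3 -m creep '[18.5,-34,0,0,0,-3.6,21,-33,0,0,0,-3.6,23,-31,0,0,0,-3.6]'>/dev/null; python3 -c "
from h import *
plan([.650,.2186,.19],-60)"
```

```text
t 35.12 pos [0.6251 0.1311 0.195 ] yaw -67.83 tilt [-0.0139 -0.0064] F [ 0.1  0.1 -0.4] M [-0.02  0.04  0.  ] op 9.9mm
n 3
[[18.7, -23.9, 1.3, -0.0, 0.3, -2.6], [19.8, -23.0, 1.4, -0.0, 0.3, -2.6], [20.8, -22.1, 1.5, -0.0, 0.3, -2.6]]
```

```bash
python3 -m creep '[20,-25,4,0,0.3,-2.6,15,-18,8,0,0.3,-2,8,-9,10,0,0,-0.5,2,-2,6,0,0,0,0,0,0,0,0,0]'>/dev/null; python3 -c "
from h import *
plan([.650,.2186,.125],-63,1)"
```

```text
t 35.53 pos [0.6417 0.2163 0.1584] yaw -61.52 tilt [-0.0107  0.0053] F [-1.4  0.7 -2.1] M [-0.09  0.15 -0.03] op 10.4mm
n 1
[[8.6, 2.2, 33.3, -0.6, 0.4, 1.5]]
```

```bash
python3 -m creep '[5,2,12,-0.4,0.3,0.8,2.5,1,12,-0.2,0,0.4,0,0,6,0,0,0,0,0,0,0,0,0]'>/dev/null; python3 -c "
from h import *
plan([.650,.2186,.125],-61,1)
for n in ['side','wrist']: save(n,n+'14.png')
info()
im=cv2.imread('pics/side14.png')[150:230,240:330]; cv2.imwrite('pics/s14c.png',cv2.resize(im,None,fx=6,fy=6,interpolation=cv2.INTER_CUBIC))"
```

```text
t 35.87 pos [0.6497 0.2087 0.1246] yaw -63.45 tilt [-0.003  -0.0084] F [ 0.  -0.3 -0.8] M [-0.    0.22  0.04] op 10.0mm
n 1
[[4.7, -8.7, -0.5, 0.3, 0.4, -2.5]]
t 35.97 pos [0.6504 0.2089 0.126 ] yaw -63.44 tilt [-0.0012 -0.0078] F [ 0.1 -0.1 -0.5] M [-0.03  0.13  0.04] op 10.0mm
```

View pics/s14c.png

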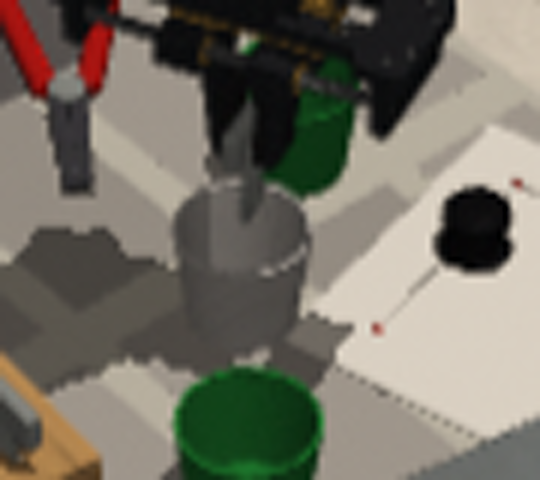

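View pics/wrist14.png

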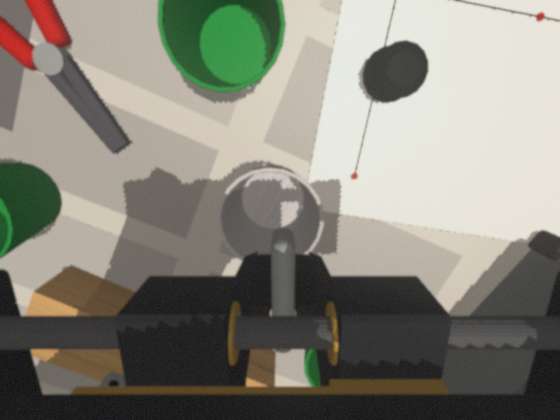

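```bash
python3 - <<'E'
from h import *
W=np.load("pics/wrist14.npz");print(ray(W["K"],W["E"],(272.5,217.5),.064)); 
plan([.650,.2186,.125],-62,1)
E
```

```text
[0.65551761 0.21944364 0.064     ]
t 35.97 pos [0.6504 0.2089 0.126 ] yaw -63.44 tilt [-0.0012 -0.0078] F [ 0.1 -0.1 -0.5] M [-0.03  0.13  0.04] op 10.0mm
n 1
[[4.0, -8.8, 0.9, 0.4, 0.3, -1.4]]
```

Two estimates, (0.650, 0.2186) and (0.6555, 0.2194); aim for (0.652, 0.219).

```bash
python3 -m creep '[4,-6,4,0.3,0.3,-0.8,2,-2,6,0,0,0,0,0,4,0,0,0,0,0,0,0,0,0]'>/dev/null; python3 -c "
from h import *
plan([.652,.219,.1],-62,1)"
```

```text
t 36.30 pos [0.6538 0.2189 0.1128] yaw -62.65 tilt [0.005  0.0012] F [ 0.4  0.  -2.3] M [-0.01  0.16 -0.01] op 9.9mm
n 1
[[-1.7, -1.0, 12.8, 0.1, -0.3, -0.7]]
```

```bash
python3 -m creep '[-1,-0.5,10,0.1,-0.3,0,0,0,10,0,0,0,0,0,8,0,0,0]'>/dev/null; python3 m.py; python3 -m creep '[0,0,7,0,0,0,0,0,6,0,0,0,0,0,2,0,0,0,0,0,0,0,0,0]'>/dev/null; python3 -c "
from h import *
plan([.652,.219,.066],-62,1)
for n in ['side','wrist']: save(n,n+'15.png')
im=cv2.imread('pics/side15.png')[150:230,240:330]; cv2.imwrite('pics/s15c.png',cv2.resize(im,None,fx=6,fy=6,interpolation=cv2.INTER_CUBIC))"
```

```text
t 36.55 pos [0.6541 0.2197 0.0847] yaw -62.61 tilt [0.0031 0.0016] F [-0.3  0.2 -1.2] M [-0.07  0.15 -0.02] op 10.0mm
t 36.88 pos [0.6519 0.2191 0.0641] yaw -62.62 tilt [-0.0027 -0.0001] F [ 0.9  0.4 -0.5] M [-0.06  0.11  0.04] op 10.1mm
n 1
[[0.1, 0.1, -1.9, -0.1, 0.1, -0.6]]
```

View pics/s15c.png

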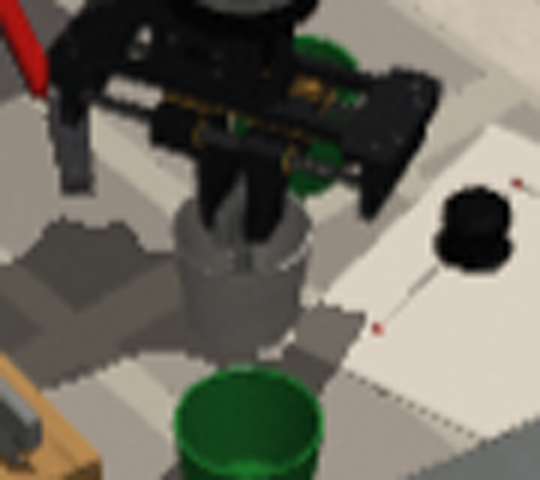

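View pics/wrist15.png

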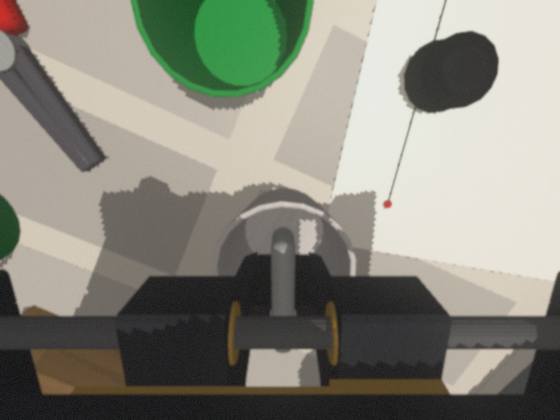

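```bash
python3 -m creep '[0,0,3,0,0,0,0,0,2,0,0,0,0,0,0,0,0,0]'>/dev/null; python3 m.py; python3 -m creep '[0,0,0,0,0,0,0,0,0,0,0,0,0,0,0,0,0,0]' 22 10 >/dev/null; python3 m.py; python3 -m creep '[0,0,-6,0,0,0,0,0,-10,0,0,0,0,0,-20,0,0,0,0,0,-25,0,0,0,0,0,-30,0,0,0]' >/dev/null; python3 m.py;  python3 -m creep '[-20,15,-25,0,0,0,-30,20,-10,0,0,0,-40,0,0,0,0,0,-40,0,0,0,0,-0,0,0,0,0]' >/dev/null; python3 m.py
```

```text
t 37.23 pos [0.6533 0.2193 0.0607] yaw -62.62 tilt [0.0007 0.0007] F [ 0.1 -0.1 -1.5] M [-0.05  0.2   0.02] op 10.1mm
t 37.48 pos [0.6541 0.2194 0.0617] yaw -62.62 tilt [0.0026 0.0012] F [-0.9  0.7 -0. ] M [-0.01  0.17 -0.03] op 21.5mm
t 37.90 pos [0.6498 0.2185 0.1521] yaw -62.65 tilt [-0.0087 -0.002 ] F [0.8 0.6 0.4] M [-0.05  0.14 -0.04] op 22.1mm
t 37.90 pos [0.6498 0.2185 0.1521] yaw -62.65 tilt [-0.0087 -0.002 ] F [0.8 0.6 0.4] M [-0.05  0.14 -0.04] op 22.1mminvalid input at $: expected a multiple of 6 numbers
```

```bash
python3 -m creep '[-20,15,-25,0,0,0,-30,20,-10,0,0,0,-40,0,0,0,0,0,-40,0,0,0,0,0,-30,0,0,0,0,0]' >/dev/null; python3 -m creep '[-40,0,0,0,0,0,-40,0,0,0,0,0,-20,0,0,0,0,0,-8,0,0,0,0,0,0,0,0,0,0,0]' >/dev/null; python3 m.py; python3 - <<'E'
from h import *
for n in ['side','top']: save(n,n+'16.png')
im=cv2.imread('pics/side16.png')[150:250,190:330]; cv2.imwrite('pics/s16c.png',cv2.resize(im,None,fx=5,fy=5,interpolation=cv2.INTER_CUBIC))
im=cv2.imread('pics/top16.png')[140:280,170:310]; cv2.imwrite('pics/t16c.png',cv2.resize(im,None,fx=4,fy=4,interpolation=cv2.INTER_CUBIC))
E
```

```text
t 38.73 pos [0.4274 0.0582 0.2043] yaw -62.66 tilt [0.0251 0.0081] F [ 0.7  0.6 -0.4] M [-0.02  0.2   0.02] op 22.1mm
```

View pics/s16c.png

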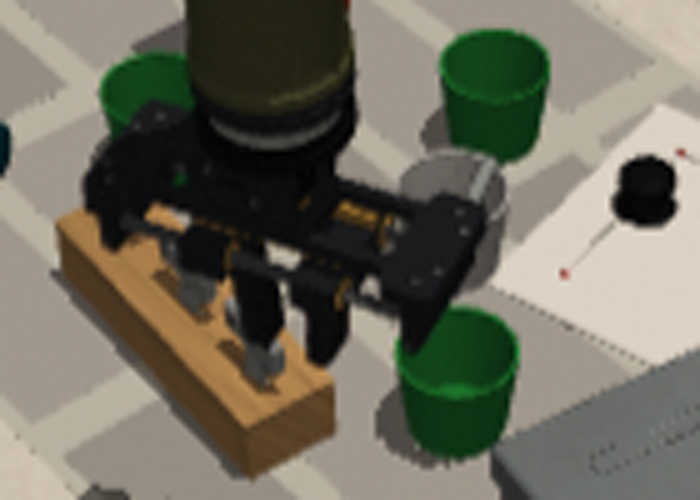

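View pics/t16c.png

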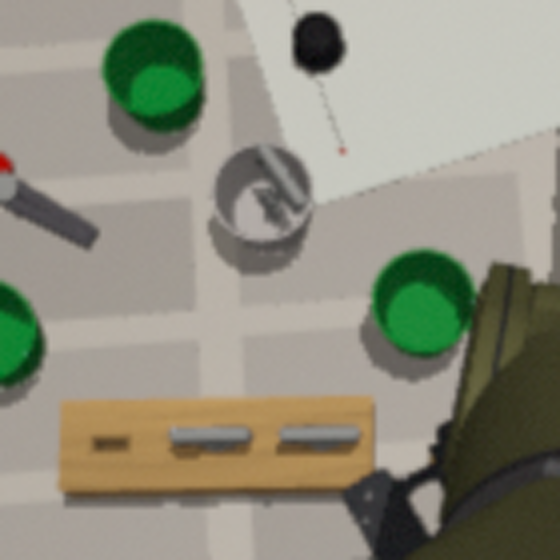

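View pics/side16.png

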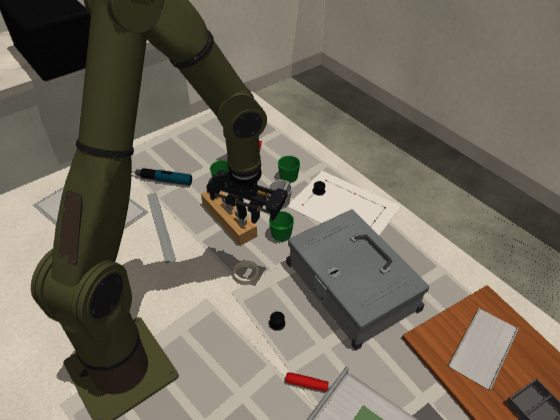

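```bash
python3 -m creep '[-15,0,-15,0,0,0,-8,0,0,0,0,0,0,0,0,0,0,0,0,0,0,0,0,0]' >/dev/null; python3 m.py; python3 - <<'E'
from h import *
for n in ['side','top']: save(n,n+'17.png')
a=cv2.resize(cv2.imread('pics/side17.png')[250:300,305:355],None,fx=7,fy=7,interpolation=cv2.INTER_CUBIC)
b=cv2.resize(cv2.imread('pics/side17.png')[175:245,195:305],None,fx=4,fy=4,interpolation=cv2.INTER_CUBIC)
b=cv2.copyMakeBorder(b,0,350-b.shape[0],0,0,cv2.BORDER_CONSTANT)
cv2.imwrite('pics/fin.png',np.hstack([a,b]))
d=cv2.absdiff(cv2.imread('pics/top16.png'),cv2.imread('pics/top17.png'))[170:280,180:270]; print(d.max(), d.mean())
E
```

```text
t 39.17 pos [0.4159 0.0511 0.2198] yaw -62.34 tilt [0.0374 0.0097] F [0.1 0.3 0.4] M [-0.02  0.13 -0.05] op 22.0mm
139 2.303905723905724
```

View pics/fin.png

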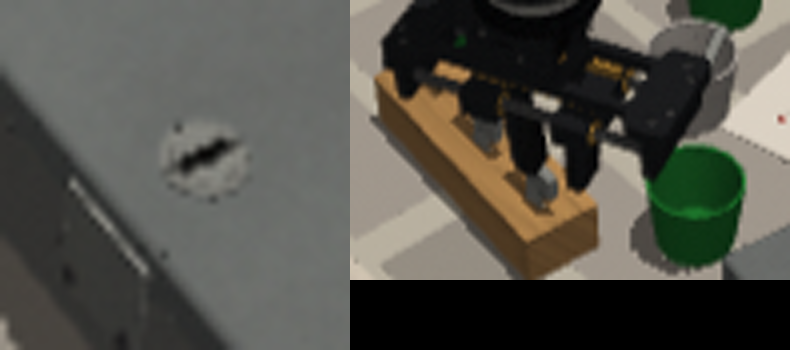

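```bash
python3 -m creep '[0,0,0,0,0,0,0,0,0,0,0,0]' >/dev/null; python3 -c "
from h import *
print(finish_job()); info()"
```

```text
the job is handed in; nothing more can be done
None
the job is handed in; nothing more can be done
```

The chest is unlocked. The third key I tried turned it and now rests in the tin, and the two that bound are back in their stand slots. I handed in at about 39 s of the 72 s.

- **Keys tried:** I tried the keys from the stand's y = −72, 0 and +72 slots in that order. The first two bound about 20° from straight, at about 0.32 and 0.35 N m, so I turned each back, drew it out and stood it in its slot again.
- **Unlocking:** The third key turned freely at about 0.1 N m or less. I took it to the hard stop, where I saw 0.47 N m, just under the 0.5 N m limit for a bound key. I then centred it, drew it out without resistance and lowered it into the metal tin.
- **Last checks:** The final pictures show the keyway lying across the lid (unlocked) and the tin upright with the key leaning inside. Two keys stand in the slots, and the arm was clear with no contact force.
- **Not confirmed:** I compared two late top views to check that the keys and tin had stopped moving. They differed (peak 139, mean 2.3 grey levels); I think that was the arm and its shadow moving, but I did not look into it. I also did not measure how far the bystanders may have moved; they looked undisturbed in the pictures.
- **Camera offset:** The fixed cameras and the arm disagreed by about 4 mm. I corrected for this using the wrist camera and the fits in the lock and the stand.

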